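# Tip a carton into the empty bay of a rotary tray

### The arm

A 6-joint arm with a two-finger parallel gripper is mounted at the origin on a cart in front of the work surface, level with it; the furniture and walls round the work are solid. World frame = base frame: x ahead of the robot, y to its left, z up, the work surface at z = 0. Lengths are in m, angles in rad, forces in N, time in s.
With the tool pointing down it reaches from about 0.25 to 0.775 m from the base axis. Payload 4 kg.
Tool frame: the origin (TCP) lies at the very end of the fingers, on their centre line; the grasp point (between the pads) lies 19 mm behind it (grip_depth is the distance from the TCP to the grasp point, in m); z points along the fingers, y is the direction in which the jaws open and shut (so a half turn about z gives the same grasp; the last joint's range is limited). The gripper opens to 85 mm and grips with 20 to 120 N. Pads are 22 mm wide; open, the fingers measure 114 mm over their backs; the gripper's body (76 mm by 85 mm) begins 54 mm behind the grasp point. The pads swing forward as they close: fully open they stand 13 mm farther back than shut.
Start: joints at [-1.382, 0.087, 1.371, -0, 1.684, -0.103], TCP at [0.158, -0.527, 0.231] pointing down, gripper open.
Joint ranges: [-3.1, 3.1], [-0.76, 2.03], [0.27, 2.55], [-1.08, 4.22], [0.17, 2.65], [-2.57, 2.57]. Speed limits (rad/s): [2.79, 2.79, 3.14, 3.14, 3.14, 3.14].

### API

Orientations are given as a unit quaternion [w, x, y, z].
In Python, from cell import * gives the robot as it stands.
- The arm moves only by the shell command python3 -m creep 'ROWS'. ROWS is text: rows parted by semicolons, each of 7 numbers parted by spaces: the closure in counts, from 0 (fully open) to 255 (shut), then the shift along the tool's x, y, z in mm, then the turn, a rotation vector about the tool's x, y, z in degrees. A call has 1 to 5 rows; each row is the pose to reach, as a shift and turn from the pose measured when the call began, along the tool's axes at that moment; what a row does not reach only later rows make up. A row lasts 1/10 s, in which the tool goes at most 50 mm and 8.59 degrees, less where a joint would pass 70% of its speed; a pose out of reach is approached as far as the arm can. A call with a gripper value outside its range is refused whole. The fingers move at their own pace and stop on an object; the grip force is fixed at half the most. Time passes only in rows, so rows that repeat a pose let the fingers close. It gives the time, the measured TCP pose, the force and the opening at its end, in the units of the state.
- get_obs(): the state, without advancing time (a new reading comes with each control period).
- read_camera(name): name is "scene" or "top" or "wrist"; returns (picture, depth): 384x512x3 uint8, blue, green, red; 384x512 float32, m along the optical axis (not along the pixel's ray), 0 where there is no reading.
- camera_info(name): a dict with "K" (3x3 intrinsics, pixels), "R" (3x3) and "t" (3): a world point X has camera coordinates R X + t. Camera axes: x right, y down, z forward; pixel columns grow to the right and rows downward; lengths in m; the calibration is good to about 2 mm. The wrist camera is an equidistant fisheye: a pixel r from the principal point sees the ray r / f radians off the axis. A picture is of the moment at which its call begins: read the wrist's pose just before it. camera_info takes no time and is no camera call; for the wrist camera it gives the pose at the moment of the call.
- sign_off(): hands the job in, once; it reports no verdict.
Trained networks look in the newest picture that a camera, given by its name, has taken for a name from the list of things; names that differ only in an ending like _2 or _b are one class to them, and where a whole thing is asked for, a point or a joint stands for the part that bears it (a point fixed in the world has none). Each returns a list of dicts, best first, with "p" (0 to 1); they miss things now and then, are a little off and sometimes report something else, mostly with a low value. They report only what shows in the picture. A call takes as long as a camera call. They do not tell look-alikes from the thing itself.
- outline_of(target, camera): "region" (384x512 bool, what is visible of it) and "at" ([column, row] in pixels, amid what is visible of it).
The state is a dict: "time": time; "joint_positions": joint angles; "joint_velocities": joint speeds; "effort": joint torques, N m; "eef_pos": TCP position; "tool_rot": TCP orientation; "ft_force": force on the tool from outside, world axes, zero at the start; "wrist_torque": the same for the moment, N m; "grip_width": opening from 0.0 (shut) to 1.0 (fully open).
Only numpy, scipy, OpenCV 4.12 (cv2) and the standard library are available. Lean on these libraries where they do the work, as an engineer would, in place of code of your own. Each camera call takes 0.05 s, during which the arm holds its last target.

### The job

Lay the loose carton lengthwise in the level tipping tray and let go of it, and turn the rotary tray until its empty compartment is squarely under the chute (the pegs are there to push it round). Then, without holding the carton, tip the tray, which its lever does, so that the carton slides down the chute into that compartment, and let the tipping tray come back down level. Leave the two dropper bottles and the round case on the bench where they stand.

Things in the scene. Friction and masses are not known exactly. Their poses are not given: they have to be found in the camera images.
- station: Fixed loading station: rotary tray, chute and tipping tray on a narrow base plate. Origin on the worktop under the rotary tray's axis; +y points level from there to the chute and on to the tipping tray, +x to the lever's side, z up. Plate 110 mm wide, from y = -90 to +340 mm. Two upright plates at x = +-37 mm (y 162 to 208, up to z = 145 mm) carry chute and hinge.
- rotor_axis (a point): On the rotary tray's upright axis, 14 mm above the worktop; does not turn with it. The tray is a round grey bin, 280 mm across, floor 19 mm and rim 52 mm above the worktop, cut by four radial walls (52 mm) into equal quarters. Three hold things fixed in them: two stacked petri dishes; a round case (top at 80 mm, 58 mm off the axis); two small boxes. The fourth is empty.
- rotor (a joint): Angle of the rotary tray in rad, counterclockwise from above; 0 (and each multiple of 2 pi) when the empty compartment is exactly under the chute. Starts between 0.9 and 5.4; turns either way, past full turns. Friction of about 0.1 N m: it stays where it is left.
- bay (a point): Middle of the floor of the empty compartment, 75 mm from the axis; turns with the rotary tray; 19 mm above the worktop.
- drop_point (a point): Fixed point of the station, 75 mm from the rotary tray's axis towards the chute and 19 mm above the worktop: where the bay point lies when the empty compartment is squarely under the chute.
- tip_tray (a joint): Tilt of the tipping tray in rad: 0 level on its rest, grows as its rear rises towards the chute; stop at 1.0. About 2 to 3 N at the lever hold it up; let go, it falls back to 0. It is a metal trough, 48 mm wide and 123 mm long inside, sides 20 mm, rear wall 30 mm above its floor, front open to the chute. A part in it slides from a tilt of about 0.45 to 0.7.
- pivot (a point): The tipping tray's hinge axis, at the trough's open front edge, mid-width, 130 mm above the worktop; axes as the station's when the tray is level. The hinge runs along the station's x.
- tray_floor (a point): Middle of the tipping tray's floor (upper face), 65 mm behind the hinge and 134 mm above the worktop when level; moves with the tray; x across, y along the trough to the rear.
- lever_knob (a point): Centre of the black ball, 22 mm across, ending the tipping tray's lever: a 10 mm steel rod rising from the hinge axis, 95 mm to station +x of the trough's middle. Tray level: ball 38 mm behind (station +y) and 79 mm above the hinge. Push it to station -y to tip the tray; it moves on an 88 mm radius about the hinge, to 46 mm ahead of and 75 mm above it at the stop.
- peg0 (a point): Top centre of one of four upright steel turning pegs, 14 mm thick, on the rotary tray's radial walls, 90 mm from the axis; turns with the tray. Top 110 mm above the worktop; free above the wall's top at 52 mm. Pushing it sideways turns the tray. This peg and peg1 flank the empty compartment.
- peg1 (a point): Top centre of one of four upright steel turning pegs, 14 mm thick, on the rotary tray's radial walls, 90 mm from the axis; turns with the tray. Top 110 mm above the worktop; free above the wall's top at 52 mm. Pushing it sideways turns the tray. This peg and peg0 flank the empty compartment.
- peg2 (a point): Top centre of one of four upright steel turning pegs, 14 mm thick, on the rotary tray's radial walls, 90 mm from the axis; turns with the tray. Top 110 mm above the worktop; free above the wall's top at 52 mm. Pushing it sideways turns the tray. It is opposite the empty compartment.
- peg3 (a point): Top centre of one of four upright steel turning pegs, 14 mm thick, on the rotary tray's radial walls, 90 mm from the axis; turns with the tray. Top 110 mm above the worktop; free above the wall's top at 52 mm. Pushing it sideways turns the tray. It is opposite the empty compartment.
- small_bottle: bystander: small dropper bottle with dark cap, 31 mm across, 73 mm high, loose on the worktop; origin at the centre of its underside.
- dropper_bottle: bystander: brown dropper bottle with white cap, 44 mm across, 108 mm high, loose on the worktop; origin at the centre of its underside.
- case: bystander: light round case with black cap, 41 mm across, 61 mm high, loose on the worktop; origin at the centre of its underside.
- chute_lip (a point): Middle of the chute's lower lip, 116 mm from the rotary tray's axis, 65 mm above the worktop, over the tray's rim; axes as the station's. The fixed open chute, 62 mm wide inside, 25 mm high sides, slopes at 45 degrees from near the hinge (y = 178, z = 127 mm in the station) down to this lip.
- carton_centre (a point): Middle of the loose part: a small light cardboard carton with a teal band, a box 33 wide x 82 long x 60 mm high, 60 to 130 g, standing on its 33 x 82 mm underside on the worktop; 30 mm above the underside. Axes: x across the 33 mm (grasp across this), y along the 82 mm, z up. Its place may be exchanged with the small bottle's.
- cabinet_corner (a point): Near left top corner of the fixed tall grey cabinet, 410 mm above the worktop: an obstacle. Seen from above its front runs from here along (0.47, -0.88) for 0.45 m, with hinges and a handle standing out up to 50 mm, and its left side along (0.88, 0.47) for 0.42 m, in the robot's x and y. It stands close behind the carton's right-hand starting place.
Things that resemble listed ones, but are neither listed nor needed, are in the scene too. What is shaped like the part that bears carton_centre but yellow is not meant.

How it is judged:
By the outcome, as a careful person would: the job done as asked, in the order asked, and still so for the second after the job is handed in, with the robot touching nothing.
It also fails if it takes over 72 s, if anything falls off the work surface, if the arm or the gripper's body presses on something with over 40 N, if the wrist force passes 120 N, or if a joint passes its speed limit or range.

## Working session

There is one attempt and no reset: what is moved stays moved. The work goes in short steps, Python scripts to look and compute and a shell command to move; the robot and the scene stay as the last step left them, time stands still between calls to the robot, and variables do not carry over. Pictures are saved under pics/ and viewed, and the job is handed in when it is done.

```bash
ls; mkdir -p pics; python3 - <<'E'
from cell import *
import cv2
o=get_obs();print(o)
for c in ["scene","top","wrist"]:
    p,d=read_camera(c);cv2.imwrite(f"pics/{c}0.png",p)
    i=camera_info(c);print(c,i)
E
```

```text
pics
{'time': 0.0, 'joint_positions': array([-1.38212891e+00,  8.79886983e-02,  1.37228450e+00,  2.68032009e-05,
        1.68356366e+00, -1.03082619e-01]), 'joint_velocities': array([-2.16916237e-03, -1.16490749e-03, -1.20728010e-03, -6.41574506e-04,
       -1.74976021e-03, -1.28343968e-05]), 'effort': array([-1.80473235e-03, -3.51871562e+01, -3.13276899e+01, -1.75878536e-04,
        1.09320047e-02, -6.94410289e-06]), 'eef_pos': array([ 0.15811614, -0.52626849,  0.23010534]), 'tool_rot': array([-1.12164409e-03,  9.89378254e-01,  1.45359595e-01, -3.46967924e-05]), 'ft_force': array([-0.15496359, -0.06092986, -0.42108788]), 'wrist_torque': array([ 0.08702684, -0.02381402,  0.00955828]), 'grip_width': 0.9958347039599307}
scene {'K': array([[434.49077783,   0.        , 250.57730572],
       [  0.        , 434.49077783, 193.49668173],
       [  0.        ,   0.        ,   1.        ]]), 'R': array([[-0.77876713, -0.62727117, -0.00725485],
       [-0.42286947,  0.53347134, -0.73252286],
       [ 0.46336073, -0.56739687, -0.68070377]]), 't': array([0.40032811, 0.38948828, 1.59659433])}
top {'K': array([[442.10396859,   0.        , 259.92043868],
       [  0.        , 442.10396859, 199.5973456 ],
       [  0.        ,   0.        ,   1.        ]]), 'R': array([[ 0.09158294, -0.99577983,  0.00592493],
       [-0.88197698, -0.08387581, -0.46376876],
       [ 0.46230853,  0.03724765, -0.88593647]]), 't': array([-0.01733229,  0.53898049,  2.04170251])}
wrist {'K': array([[297.31863964,   0.        , 252.3406646 ],
       [  0.        , 297.31863964, 189.72525975],
       [  0.        ,   0.        ,   1.        ]]), 'R': array([[ 0.28762819, -0.95773981, -0.00211873],
       [-0.90996726, -0.27396979,  0.31128787],
       [-0.29871325, -0.08760719, -0.9503133 ]]), 't': array([-0.54830123, -0.04008438,  0.38018128])}
```

View pics/scene0.png

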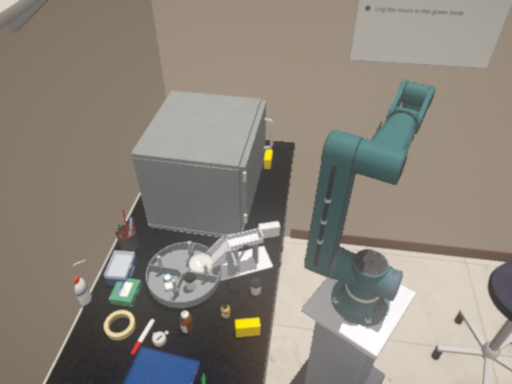

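View pics/top0.png

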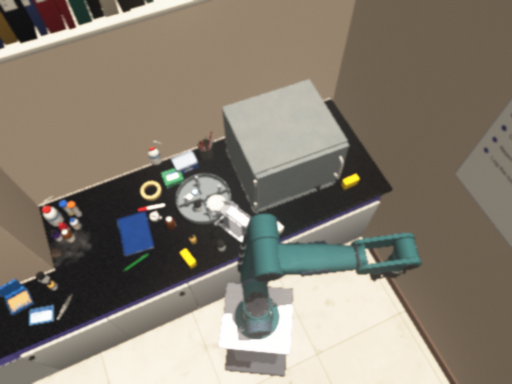

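View pics/wrist0.png

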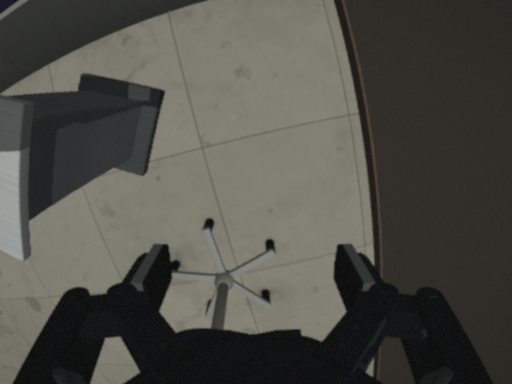

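```bash
cat > h.py <<'E'
from cell import *
import numpy as np, cv2
from scipy.spatial.transform import Rotation as Rn
def tworld(c,d,mask,info=None):
    i=info or camera_info(c);K=i["K"]
    v,u=np.nonzero(mask&(d>0));z=d[v,u]
    P=np.stack([(u-K[0,2])/K[0,0]*z,(v-K[1,2])/K[1,1]*z,z],1)
    return (P-i["t"])@i["R"]
def wworld(d,mask,info):
    K=info["K"];v,u=np.nonzero(mask&(d>0));z=d[v,u]
    x=(u-K[0,2])/K[0,0];y=(v-K[1,2])/K[1,1];r=np.hypot(x,y)+1e-9
    s=np.tan(r)/r
    P=np.stack([x*s*z,y*s*z,z],1)
    return (P-info["t"])@info["R"]
def proj(c,X,i=None):
    i=i or camera_info(c);P=np.atleast_2d(X)@i["R"].T+i["t"]
    if c=="wrist":
        r=np.hypot(P[:,0],P[:,1])+1e-9;th=np.arctan2(r,P[:,2])
        q=P[:,:2]/r[:,None]*th[:,None]
    else: q=P[:,:2]/P[:,2:]
    return q*np.array([i["K"][0,0],i["K"][1,1]])+i["K"][:2,2]
E
python3 - <<'E'
from h import *
for c in ["scene","top"]:
    p,d=read_camera(c)
    np.savez(f"{c}0.npz",p=p,d=d)
    s=p[180:350,60:300] if c=="scene" else p[140:290,120:400]
    cv2.imwrite(f"pics/{c}0z.png",cv2.resize(s,None,fx=800/s.shape[1],fy=800/s.shape[1],interpolation=2))
    for n in ["carton_centre","small_bottle","dropper_bottle","case","lever_knob","peg0","rotor","tip_tray","chute_lip"]:
        try: L=outline_of(n,c)
        except Exception as e: print(n,e);continue
        for r in L[:3]:
            X=tworld(c,d,r["region"])
            print(c,n,round(r["p"],2),r["at"],r["region"].sum(),np.median(X,0).round(3),X.min(0).round(3),X.max(0).round(3))
print(get_obs()["time"])
E
```

```text
scene carton_centre 0.66 [271.9, 227.3] 268 [ 0.444 -0.042  0.05 ] [ 0.413 -0.118 -0.003] [ 0.518 -0.006  0.065]
scene carton_centre 0.63 [246.6, 328.8] 437 [0.237 0.364 0.053] [ 0.201  0.295 -0.005] [0.303 0.399 0.067]
scene small_bottle 0.4 [222.8, 312.6] 113 [0.338 0.361 0.041] [0.326 0.338 0.   ] [0.38  0.373 0.075]
scene dropper_bottle 0.5 [186.2, 322.9] 242 [0.404 0.485 0.064] [ 0.391  0.459 -0.002] [0.44  0.5   0.109]
scene case 0.62 [253.7, 284.9] 174 [0.316 0.217 0.053] [ 0.302  0.155 -0.002] [0.366 0.232 0.067]
scene lever_knob 0.69 [240.4, 239.2] 643 [0.432 0.138 0.138] [0.362 0.017 0.001] [0.538 0.245 0.222]
scene peg0 0.87 [183.3, 272.7] 3836 [0.567 0.347 0.029] [ 0.431  0.163 -0.005] [0.754 0.475 0.116]
scene peg0 0.39 [196.1, 265.2] 5943 [0.508 0.28  0.034] [ 0.343 -0.044 -0.007] [0.713 0.475 0.222]
scene rotor 0.58 [182.3, 275.5] 3812 [0.565 0.347 0.029] [ 0.431  0.195 -0.006] [0.755 0.475 0.116]
scene chute_lip 0.91 [199.2, 262.7] 5855 [0.507 0.28  0.034] [ 0.343 -0.044 -0.007] [0.749 0.475 0.222]
top carton_centre 0.71 [346.2, 184.4] 156 [ 0.736 -0.422  0.051] [ 0.7
[... 454 characters left out ...]
494 0.111]
top case 0.6 [219.1, 246.6] 41 [0.315 0.206 0.058] [0.301 0.192 0.03 ] [0.333 0.221 0.075]
top lever_knob 0.63 [235.2, 214.8] 316 [0.437 0.137 0.137] [0.199 0.048 0.005] [0.5   0.234 0.617]
top peg0 0.82 [200.5, 196.9] 1998 [0.573 0.34  0.026] [ 0.429  0.204 -0.009] [0.711 0.473 0.12 ]
top rotor 0.63 [201.1, 197.1] 1993 [0.572 0.341 0.026] [ 0.429  0.204 -0.007] [0.711 0.473 0.12 ]
top rotor 0.47 [208.4, 204.4] 2889 [0.52  0.295 0.031] [ 0.155  0.048 -0.01 ] [0.711 0.473 0.617]
top tip_tray 0.64 [237.1, 218.6] 320 [0.438 0.137 0.137] [ 0.36   0.075 -0.01 ] [0.54  0.235 0.224]
top chute_lip 0.63 [208.2, 205.6] 2894 [0.521 0.293 0.03 ] [ 0.36   0.075 -0.013] [0.729 0.473 0.224]
1.15
```

View pics/scene0z.png

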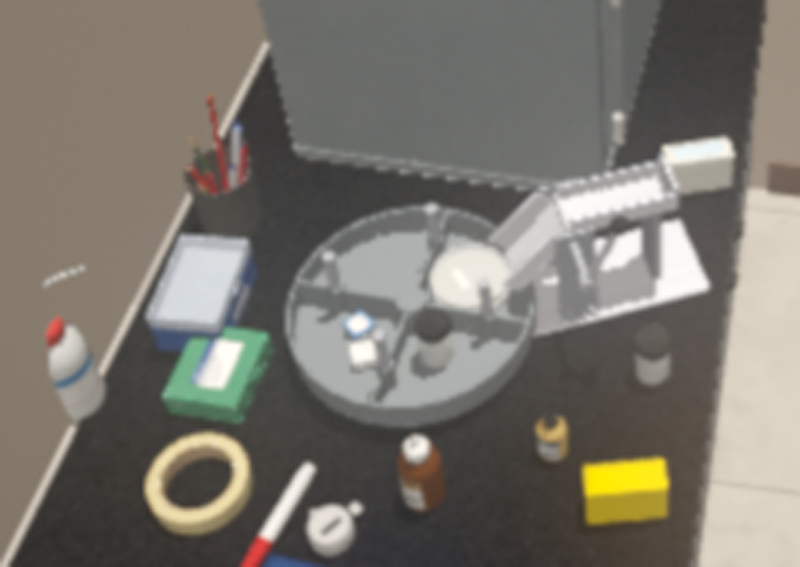

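View pics/top0z.png

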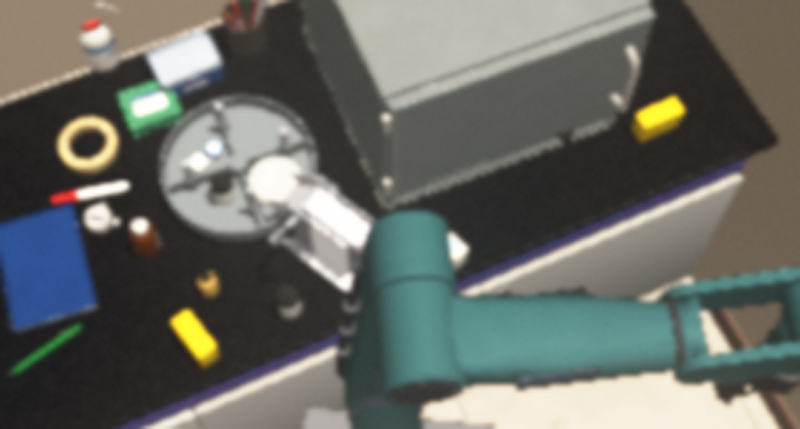

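```bash
python3 - <<'E'
from h import *
from scipy.optimize import least_squares
A={}
for c in ["scene","top"]:
    z=np.load(f"{c}0.npz");X=tworld(c,z["d"],np.ones(z["d"].shape,bool)).reshape(-1,3)
    A[c]=X
    # carton
    m=(abs(X[:,0]-.45)<.1)&(abs(X[:,1]+.06)<.1)&(X[:,2]>.045)&(X[:,2]<.075)
    C=X[m]
    print(c,len(C))
    if len(C)>10:
        r=cv2.minAreaRect((C[:,:2]*1000).astype(np.float32));print("carton",r, cv2.boxPoints(r).round(), np.percentile(C[:,2],[10,50,90]))
    # rim
    r=np.hypot(X[:,0]-.57,X[:,1]-.335)
    m=(r>.125)&(r<.155)&(X[:,2]>.044)&(X[:,2]<.058)
    R=X[m]
    f=lambda p:np.hypot(R[:,0]-p[0],R[:,1]-p[1])-p[2]
    s=least_squares(f,[.57,.335,.14],loss="soft_l1",f_scale=.003);print("rim",len(R),s.x,np.median(abs(s.fun)))
    m=(r<.3)&(X[:,2]>.122)&(X[:,2]<.141)
    m&=r>.17
    T=X[m];print("floor",len(T),T.mean(0));
    t=T[:,:2]-T[:,:2].mean(0);u,sv,v=np.linalg.svd(t,full_matrices=False);print(sv,v[0],np.degrees(np.arctan2(v[0,1],v[0,0])))
    r_=cv2.minAreaRect((T[:,:2]*1000).astype(np.float32));print(r_)
    m=(r<.3)&(X[:,2]>.185)&(X[:,2]<.225);print("knob",X[m].round(3))
    m=(r<.12)&(X[:,2]>.095)&(X[:,2]<.118);print("pegs",X[m].round(3))
E
```

```text
scene 158
carton ((478.8490905761719, -19.007904052734375), (157.94544982910156, 42.69005584716797), 45.48835372924805) [[408. -60.]
 [439. -90.]
 [549.  22.]
 [519.  52.]] [0.05084597 0.05747042 0.06209079]
rim 347 [0.57096085 0.33518798 0.1368281 ] 0.001597094118204495
floor 751 [0.55585922 0.15653879 0.13275212]
[4.0458382  1.44160568] [-0.97428483 -0.22531992] -166.97830869279787
((627.9786376953125, 205.9947509765625), (525.08935546875, 224.5193328857422), 18.644126892089844)
knob [[0.849 0.24  0.225]
 [0.848 0.237 0.223]
 [0.848 0.232 0.219]
 ...
 [0.372 0.211 0.191]
 [0.381 0.217 0.185]
 [0.374 0.214 0.187]]
pegs [[0.617 0.253 0.111]
 [0.617 0.248 0.106]
 [0.621 0.255 0.105]
 [0.618 0.253 0.105]
 [0.615 0.25  0.104]
 [0.608 0.251 0.11 ]
 [0.619 0.258 0.103]
 [0.609 0.261 0.113]
 [0.607 0.258 0.112]
 [0.604 0.255 0.111]
 [0.61  0.261 0.107]
 [0.606 0.259 0.108]
 [0.607 0.254 0.102]
 [0.611 0.26  0.099]
 [0.608 0.258 0.1  ]
 [0.606 0.255 0.098]
 [0.607 0.26  0.096]
 [0.531 0.223 0.106]
 [0.533 0.221 0.097]
 [0.534 0.226 0.095]
 [0.654 0.372 0.114]
 [0.657 0.375 0.108]
 [0.651 0.
[... 4726 characters left out ...]
0.098]
 [0.653 0.367 0.104]
 [0.644 0.375 0.108]
 [0.647 0.366 0.104]
 [0.616 0.259 0.104]
 [0.612 0.252 0.111]
 [0.618 0.249 0.103]
 [0.608 0.257 0.109]
 [0.612 0.248 0.102]
 [0.608 0.253 0.099]
 [0.605 0.247 0.105]
 [0.533 0.417 0.112]
 [0.535 0.413 0.109]
 [0.537 0.409 0.105]
 [0.528 0.417 0.11 ]
 [0.526 0.411 0.115]
 [0.528 0.407 0.112]
 [0.526 0.417 0.104]
 [0.526 0.412 0.105]
 [0.526 0.407 0.105]
 [0.523 0.412 0.1  ]
 [0.524 0.408 0.098]
 [0.536 0.228 0.097]
 [0.499 0.298 0.102]
 [0.498 0.292 0.104]
 [0.491 0.296 0.107]
 [0.494 0.292 0.102]
 [0.486 0.284 0.118]
 [0.482 0.294 0.113]
 [0.487 0.291 0.105]
 [0.483 0.284 0.114]
 [0.483 0.29  0.101]
 [0.485 0.286 0.098]
 [0.483 0.256 0.098]]
```

```bash
cat >> h.py <<'E'
def delta(pos,x=None):
    """world target TCP pos, tool x-axis world heading deg (tool down) -> shift mm, rotvec deg"""
    o=get_obs();q=o["tool_rot"];R=Rn.from_quat([q[1],q[2],q[3],q[0]])
    sh=R.inv().apply(np.array(pos)-o["eef_pos"])*1000
    rv=np.zeros(3)
    if x is not None:
        a=np.radians(x);X=np.array([np.cos(a),np.sin(a),0]);Z=np.array([0,0,-1.]);Y=np.cross(Z,X)
        T=Rn.from_matrix(np.stack([X,Y,Z],1));rv=np.degrees((R.inv()*T).as_rotvec())
    print("t",o["time"],"eef",o["eef_pos"].round(4),"xhead",np.degrees(np.arctan2(*R.apply([1,0,0])[[1,0]])).round(1),"F",o["ft_force"].round(1),"grip",round(o["grip_width"],2),"j",o["joint_positions"].round(2))
    print("shift",sh.round(1),"turn",rv.round(1))
E
python3 - <<'E'
from h import *
i=camera_info("wrist");o=get_obs();print("cam",-i["R"].T@i["t"]-o["eef_pos"])
for c in ["scene","top"]:
    z=np.load(f"{c}0.npz");X=tworld(c,z["d"],np.ones(z["d"].shape,bool)).reshape(-1,3)
    m=(X[:,0]>.38)&(X[:,0]<.49)&(X[:,1]>-.14)&(X[:,1]<-.02)&(X[:,2]>.015)&(X[:,2]<.07)
    C=X[m];r=cv2.minAreaRect((C[:,:2]*1000).astype(np.float32));print(len(C),r,cv2.boxPoints(r).round())
z=np.load("scene0.npz")["p"][205:260,230:300]
cv2.imwrite("pics/sc_carton.png",cv2.resize(z,None,fx=10,fy=10,interpolation=2))
delta([.40,-.08,.33],16.7)
E
```

```text
cam [0.07660619 0.02383624 0.14220222]
202 ((452.40234375, -46.34293746948242), (81.93618774414062, 40.46086120605469), 46.762969970703125) [[410. -62.]
 [439. -90.]
 [495. -30.]
 [466.  -3.]]
46 ((439.2152099609375, -75.57733154296875), (42.91686248779297, 24.304039001464844), 14.292875289916992) [[415. -69.]
 [421. -93.]
 [463. -82.]
 [457. -59.]]
t 1.15 eef [ 0.1582 -0.5268  0.2314] xhead 16.7 F [-0.4 -0.5 -0.1] grip 1.0 j [-1.38  0.09  1.37  0.    1.68 -0.1 ]
shift [ 360.1 -358.3  -98.7] turn [0. 0. 0.]
```

View pics/sc_carton.png

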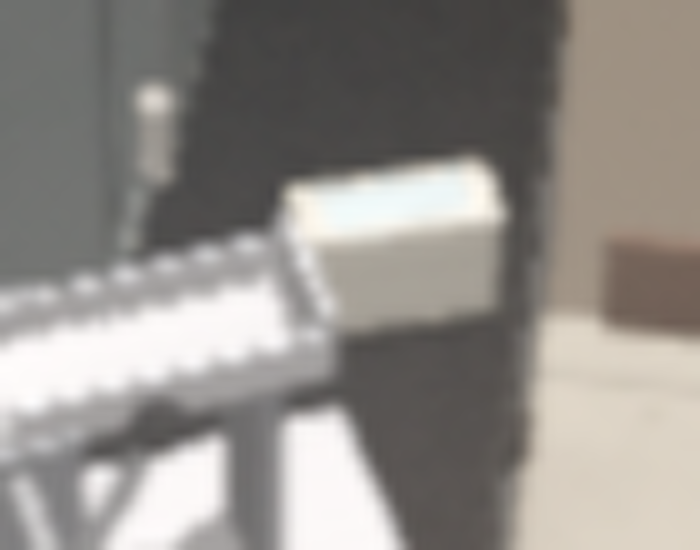

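```bash
python3 - <<'E'
from h import *
for c in ["scene","top"]:
    z=np.load(f"{c}0.npz");X=tworld(c,z["d"],np.ones(z["d"].shape,bool)).reshape(-1,3)
    n=np.array([.88,.47]);t=np.array([.47,-.88])
    m=(X[:,0]>.38)&(X[:,0]<.8)&(X[:,1]>-.5)&(X[:,1]<.1)&(X[:,2]>.10)&(X[:,2]<.40)
    if c=="top": m&=X[:,0]>.47
    C=X[m];dn=C[:,:2]@n;dt=C[:,:2]@t
    print(c,len(C),np.percentile(dn,[0,1,2,5,10,20,30,50]).round(3))
    k=np.argsort(dn)[:25];print(np.c_[dn[k],dt[k],C[k]].round(3)) if c=="scene" else 0
    f=(dn<np.percentile(dn,30)+.02);print(dt.min(),dt.max())
print("carton dn", np.array([.452,-.047])@n, np.array([.452,-.047])@t)
print("tray dn", np.array([.434,.127])@n,np.array([.434,.127])@t)
E
```

```text
scene 2850 [0.377 0.392 0.404 0.426 0.459 0.46  0.46  0.47 ]
[[0.377 0.1   0.381 0.09  0.162]
 [0.38  0.096 0.381 0.095 0.133]
 [0.38  0.096 0.382 0.095 0.138]
 [0.381 0.097 0.382 0.094 0.159]
 [0.381 0.098 0.383 0.093 0.147]
 [0.381 0.098 0.383 0.093 0.153]
 [0.381 0.099 0.383 0.092 0.14 ]
 [0.381 0.099 0.384 0.092 0.162]
 [0.381 0.1   0.384 0.092 0.167]
 [0.383 0.112 0.392 0.082 0.158]
 [0.384 0.092 0.383 0.099 0.147]
 [0.384 0.095 0.384 0.098 0.133]
 [0.384 0.094 0.384 0.098 0.15 ]
 [0.384 0.097 0.386 0.096 0.136]
 [0.384 0.096 0.385 0.096 0.154]
 [0.386 0.104 0.39  0.09  0.173]
 [0.386 0.105 0.391 0.089 0.166]
 [0.386 0.106 0.391 0.089 0.154]
 [0.386 0.108 0.393 0.086 0.145]
 [0.386 0.108 0.393 0.087 0.157]
 [0.387 0.094 0.387 0.1   0.133]
 [0.388 0.114 0.397 0.082 0.166]
 [0.388 0.095 0.388 0.099 0.155]
 [0.388 0.097 0.389 0.098 0.147]
 [0.391 0.115 0.4   0.083 0.148]]
0.09231966960075863 0.6471861767405467
top 2755 [0.418 0.427 0.451 0.454 0.456 0.457 0.458 0.459]
0.17884999967191845 0.6442662011070023
carton dn 0.37567 0.25379999999999997
tray dn 0.44161 0.09222
```

```bash
python3 - <<'E'
from h import *
z=np.load("scene0.npz");X=tworld("scene",z["d"],np.ones(z["d"].shape,bool)).reshape(-1,3)
n=np.array([.88,.47]);t=np.array([.47,-.88])
dn=X[:,:2]@n;dt=X[:,:2]@t
m=(dn>.38)&(dn<.448)&(dt>.2)&(dt<.7)&(X[:,2]>.03)&(X[:,2]<.45)
print(np.c_[dn,dt,X[:,2]][m].round(3))
delta([.33,-.17,.33],60)
E
```

```text
[[0.447 0.605 0.339]
 [0.442 0.598 0.345]
 [0.439 0.608 0.338]
 [0.434 0.601 0.343]
 [0.447 0.603 0.336]
 [0.443 0.603 0.336]
 [0.438 0.604 0.336]
 [0.433 0.598 0.34 ]
 [0.43  0.604 0.337]
 [0.438 0.602 0.332]
 [0.434 0.602 0.332]
 [0.43  0.604 0.332]
 [0.434 0.602 0.327]
 [0.429 0.6   0.33 ]
 [0.426 0.61  0.324]
 [0.429 0.601 0.324]
 [0.425 0.607 0.32 ]
 [0.429 0.604 0.316]
 [0.424 0.601 0.319]
 [0.429 0.603 0.312]
 [0.425 0.605 0.312]
 [0.428 0.594 0.313]
 [0.425 0.605 0.306]
 [0.428 0.601 0.303]
 [0.424 0.604 0.302]
 [0.429 0.603 0.297]
 [0.424 0.598 0.301]
 [0.428 0.599 0.294]
 [0.423 0.598 0.295]
 [0.433 0.608 0.282]
 [0.428 0.598 0.29 ]
 [0.424 0.602 0.287]
 [0.433 0.603 0.28 ]
 [0.428 0.602 0.282]
 [0.423 0.6   0.283]
 [0.432 0.603 0.275]
 [0.427 0.596 0.281]
 [0.423 0.602 0.277]
 [0.434 0.613 0.263]
 [0.429 0.608 0.267]
 [0.423 0.601 0.272]
 [0.432 0.6   0.266]
 [0.428 0.603 0.265]
 [0.423 0.602 0.267]
 [0.432 0.601 0.261]
 [0.428 0.603 0.26 ]
 [0.423 0.604 0.26 ]
 [0.432 0.606 0.251]
 [0.427 0.599 0.257]
 [0.423 0.601 0.257]
 [0.433 0.611 0.243]
 [0.427 0.6   0.251]
 [0.423 
[... 2297 characters left out ...]
053]
 [0.386 0.231 0.057]
 [0.382 0.234 0.055]
 [0.405 0.223 0.057]
 [0.401 0.223 0.057]
 [0.398 0.229 0.051]
 [0.394 0.233 0.048]
 [0.39  0.23  0.052]
 [0.386 0.236 0.046]
 [0.383 0.24  0.042]
 [0.406 0.227 0.045]
 [0.402 0.228 0.045]
 [0.398 0.229 0.045]
 [0.395 0.236 0.038]
 [0.39  0.231 0.045]
 [0.387 0.24  0.035]
 [0.382 0.235 0.042]
 [0.402 0.229 0.038]
 [0.397 0.227 0.041]
 [0.393 0.227 0.042]
 [0.39  0.233 0.036]
 [0.386 0.235 0.035]
 [0.382 0.235 0.035]
 [0.398 0.228 0.033]
 [0.394 0.23  0.033]
 [0.39  0.231 0.033]]
t 1.15 eef [ 0.1582 -0.5268  0.2314] xhead 16.7 F [-0.4 -0.5 -0.1] grip 1.0 j [-1.38  0.09  1.37  0.    1.68 -0.1 ]
shift [ 267.2 -292.3  -98.7] turn [  0.    0.  -43.3]
```

```bash
python3 -m creep '0 267 -292 -99 0 0 -43; 0 267 -292 -99 0 0 -43; 0 267 -292 -99 0 0 -43; 0 267 -292 -99 0 0 -43; 0 267 -292 -99 0 0 -43'; python3 - <<'E'
from h import *
delta([.33,-.12,.33],103)
E
```

```text
time: 1.65
eef_pos: [0.2639, -0.3065, 0.2926]
tool_rot: [0.0, 0.866, 0.5, 0.0]
ft_force: [0.6, -0.2, 1.0]
grip_width: 0.999
t 1.65 eef [ 0.2639 -0.3065  0.2926] xhead 60.0 F [ 0.6 -0.2  1. ] grip 1.0 j [-1.   -0.24  1.56  0.    1.83 -0.48]
shift [194.6 -35.9 -37.4] turn [  0.   0. -43.]
```

```bash
python3 -m creep '0 195 -36 -37 0 0 -43; 0 195 -36 -37 0 0 -43; 0 195 -36 -37 0 0 -43; 0 195 -36 -37 0 0 -43; 0 195 -36 -37 0 0 -43'; python3 - <<'E'
from h import *
delta([.38,-.10,.30],146)
E
```

```text
time: 2.15
eef_pos: [0.3316, -0.1147, 0.3317]
tool_rot: [0.002, 0.618, 0.786, 0.001]
ft_force: [-0.7, -1.7, -0.2]
grip_width: 1.003
t 2.15 eef [ 0.3316 -0.1147  0.3317] xhead 103.6 F [-0.7 -1.7 -0.2] grip 1.0 j [-0.5  -0.36  1.57  0.    1.93 -0.73]
shift [ 3.  50.4 31.9] turn [  0.2   0.2 -42.4]
```

```bash
python3 -m creep '0 3 50 30 0 0 -43; 0 3 50 30 0 0 -43; 0 3 50 30 0 0 -43; 0 3 50 30 0 0 -43; 0 3 50 30 0 0 -43'; python3 - <<'E'
from h import *
delta([.40,-.07,.28],188)
E
```

```text
time: 2.65
eef_pos: [0.3797, -0.0999, 0.3019]
tool_rot: [0.003, 0.292, 0.956, 0.0]
ft_force: [-0.2, -0.5, -0.2]
grip_width: 0.997
t 2.65 eef [ 0.3797 -0.0999  0.3019] xhead 146.0 F [-0.2 -0.5 -0.2] grip 1.0 j [-0.4  -0.27  1.56  0.    1.85 -1.38]
shift [-0. 36. 22.] turn [  0.    0.3 -42. ]
```

```bash
python3 -m creep '0 0 36 22 0 0 -43; 0 0 36 22 0 0 -43; 0 0 36 22 0 0 -43; 0 0 36 22 0 0 -43; 0 0 36 22 0 0 -43'; python3 - <<'E'
from h import *
o=get_obs();i=camera_info("wrist");p,d=read_camera("wrist");cv2.imwrite("pics/w1.png",p);np.savez("w1.npz",p=p,d=d,**i)
L=outline_of("carton_centre","wrist")
X=wworld(d,np.ones(d.shape,bool),i)
for r in L[:3]:
    X=wworld(d,r["region"],i);print(r["p"],r["at"],np.median(X,0).round(3))
    T=X[(X[:,2]>.05)&(X[:,2]<.068)];q=cv2.minAreaRect((T[:,:2]*1000).astype(np.float32));print(len(T),q,np.median(T,0))
delta([.40,-.07,.28],220)
E
```

```text
time: 3.15
eef_pos: [0.3999, -0.0699, 0.28]
tool_rot: [0.003, -0.078, 0.997, -0.001]
ft_force: [-0.6, 0.5, -0.1]
grip_width: 0.996
0.87 [502.2, 109.6] [0.238 0.336 0.026]
70 ((229.03179931640625, 327.3243408203125), (31.849655151367188, 14.9375), 16.321470260620117) [0.22689289 0.32434073 0.05404595]
0.85 [263.9, 193.5] [ 0.447 -0.048  0.057]
1526 ((452.8130187988281, -46.14228820800781), (82.33740997314453, 33.29426574707031), 49.825279235839844) [ 0.4506095  -0.04741519  0.05781766]
0.59 [49.7, 298.1] [ 0.732 -0.423  0.052]
280 ((742.9554443359375, -421.6927490234375), (32.5662841796875, 82.99272918701172), 31.815082550048828) [ 0.74165878 -0.42800889  0.0579232 ]
t 3.25 eef [ 0.3999 -0.07    0.28  ] xhead -171.4 F [-0.1 -1.   0.7] grip 0.99 j [-0.31 -0.25  1.59  0.    1.8  -2.03]
shift [-0.1 -0.   0. ] turn [ -0.2   0.3 -31.4]
```

View pics/w1.png

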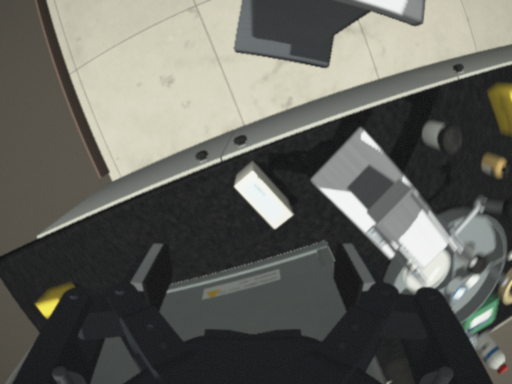

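```bash
python3 - <<'E'
from h import *
delta([.4528,-.0461,.13],221)
E
```

```text
t 3.25 eef [ 0.3999 -0.07    0.28  ] xhead -171.4 F [-0.1 -1.   0.7] grip 0.99 j [-0.31 -0.25  1.59  0.    1.8  -2.03]
shift [-55.1  15.9 150.3] turn [ -0.2   0.3 -32.4]
```

```bash
python3 -m creep '0 -55 16 100 0 0 -32; 0 -55 16 150 0 0 -32; 0 -55 16 150 0 0 -32; 0 -55 16 150 0 0 -32; 0 -55 16 150 0 0 -32'; python3 - <<'E'
from h import *
delta([.4528,-.0461,.022],221)
E
```

```text
time: 3.75
eef_pos: [0.451, -0.0453, 0.1271]
tool_rot: [-0.0, -0.346, 0.938, 0.001]
ft_force: [-0.2, -0.6, 1.4]
grip_width: 0.999
t 3.75 eef [ 0.451  -0.0453  0.1271] xhead -139.5 F [-0.2 -0.6  1.4] grip 1.0 j [-0.23 -0.08  1.75  0.    1.48 -2.5 ]
shift [ -0.9  -2.  105.1] turn [ 0.1 -0.  -0.5]
```

```bash
python3 -m creep '0 -1 -2 50 0 0 0; 0 -1 -2 85 0 0 0; 0 -1 -2 105 0 0 0; 0 -1 -2 105 0 0 0; 0 -1 -2 105 0 0 0' && python3 -m creep '200 0 0 0 0 0 0; 200 0 0 0 0 0 0; 200 0 0 0 0 0 0; 200 0 0 0 0 0 0; 200 0 0 0 0 0 0' && python3 -m creep '200 0 0 0 0 0 0; 200 0 0 0 0 0 0; 200 0 0 0 0 0 0;200 0 0 0 0 0 0'
```

```text
time: 4.25
eef_pos: [0.4542, -0.0466, 0.024]
tool_rot: [0.001, -0.344, 0.939, -0.0]
ft_force: [-0.0, 0.6, 0.5]
grip_width: 0.999
time: 4.75
eef_pos: [0.4553, -0.0468, 0.0254]
tool_rot: [0.002, -0.344, 0.939, -0.001]
ft_force: [-0.8, 1.1, 6.3]
grip_width: 0.391
time: 5.15
eef_pos: [0.4554, -0.0467, 0.0255]
tool_rot: [0.002, -0.344, 0.939, -0.001]
ft_force: [-0.2, -0.1, 1.7]
grip_width: 0.392
```

```bash
python3 - <<'E'
from h import *
z=np.load("w1.npz");info={k:z[k] for k in["K","R","t"]}
X=wworld(z["d"],np.ones(z["d"].shape,bool),info)
def loc(P): return P
m=(np.hypot(X[:,0]-.434,X[:,1]-.127)<.11)
for lo,hi in[(.128,.139),(.148,.158),(.158,.168)]:
    T=X[m&(X[:,2]>lo)&(X[:,2]<hi)];q=cv2.minAreaRect((T[:,:2]*1000).astype(np.float32));print(lo,len(T),q,cv2.boxPoints(q).round().tolist())
    if len(T): print(T[:,2].mean(),T.mean(0).round(4))
m=(np.hypot(X[:,0]-.369,X[:,1]-.202)<.04)&(X[:,2]>.17);print("knob",X[m].mean(0),X[m].min(0),X[m].max(0),m.sum())
# pegs
r=np.hypot(X[:,0]-.57,X[:,1]-.334)
m=(r<.115)&(X[:,2]>.096)&(X[:,2]<.116);P=X[m]
for c in[(.65,.375),(.611,.254),(.53,.414),(.489,.294)]:
    k=np.hypot(P[:,0]-c[0],P[:,1]-c[1])<.02;print("peg",c,k.sum(),np.median(P[k],0).round(4) if k.any() else "")
# base plate / tray edges station frame
delta([.45,-.02,.25],221)
E
```

```text
0.128 3032 ((445.696533203125, 137.13174438476562), (185.00770568847656, 129.0731201171875), 84.9904556274414) [[373.0, 51.0], [502.0, 39.0], [518.0, 224.0], [389.0, 235.0]]
0.13383947392985632 [0.4387 0.1411 0.1338]
0.148 692 ((406.5333251953125, 147.67352294921875), (127.53339385986328, 124.23204803466797), 57.05836486816406) [[320.0, 128.0], [424.0, 60.0], [493.0, 167.0], [389.0, 235.0]]
0.15331475718557794 [0.4203 0.1147 0.1533]
0.158 331 ((411.00146484375, 111.50398254394531), (75.88694763183594, 217.28482055664062), 32.1445426940918) [[321.0, 183.0], [437.0, -1.0], [501.0, 40.0], [385.0, 224.0]]
0.1623725433784946 [0.401  0.0891 0.1624]
knob [0.37348814 0.19997693 0.20170173] [0.36073763 0.19097967 0.17023161] [0.38556179 0.21610606 0.2182846 ] 267
peg (0.65, 0.375) 0 
peg (0.611, 0.254) 0 
peg (0.53, 0.414) 61 [0.5294 0.4099 0.1054]
peg (0.489, 0.294) 84 [0.4897 0.2899 0.1067]
t 5.15 eef [ 0.4554 -0.0467  0.0255] xhead -139.7 F [-0.2 -0.1  1.7] grip 0.39 j [-0.23  0.02  1.87  0.    1.25 -2.5 ]
shift [ -13.9   23.2 -224.6] turn [-0.2  0.2 -0.7]
```

```bash
python3 - <<'E'
from h import *
z=np.load("w1.npz");info={k:z[k] for k in["K","R","t"]}
X=wworld(z["d"],np.ones(z["d"].shape,bool),info)
c=np.array([.434,.127])
for a in [235,236,237,238]:
    A=np.radians(a);y=np.array([np.cos(A),np.sin(A)]);x=np.array([y[1],-y[0]]) # x = y rotated -90
    u=(X[:,:2]-c)@x;v=(X[:,:2]-c)@y
    # side rim: z 150-156
    m=(X[:,2]>.149)&(X[:,2]<.158)&(abs(u)<.04)&(v>-.05)&(v<.05)
    U=u[m];V=v[m]
    for s in (1,-1):
        k=U*s>.012
        pf=np.polyfit(V[k],U[k],1) if k.sum()>10 else None
        print(a,s,k.sum(),pf,U[k].min().round(4),U[k].max().round(4))
    m=(X[:,2]>.13)&(X[:,2]<.138)&(abs(u)<.04)&(abs(v)<.09)
    print("  floor u",np.percentile(u[m],[1,50,99]).round(4),"v",np.percentile(v[m],[.5,2,50,98,99.5]).round(4))
    m=(X[:,2]>.158)&(X[:,2]<.168)&(abs(u)<.02)&(v>.03)&(v<.1);print("  rear v",np.percentile(v[m],[2,50,98]).round(4))
E
```

```text
235 1 197 [-0.02747758  0.02471233] 0.0218 0.0282
235 -1 164 [-0.02690644 -0.02592832] -0.0288 -0.0231
  floor u [-0.0332 -0.0002  0.0354] v [-0.0812 -0.07   -0.01    0.06    0.0606]
  rear v [0.0563 0.0593 0.0608]
236 1 197 [-0.01003981  0.02470433] 0.0226 0.0275
236 -1 164 [-0.00946521 -0.02592001] -0.028 -0.0238
  floor u [-0.0341 -0.0002  0.0346] v [-0.0809 -0.0696 -0.0099  0.0599  0.0604]
  rear v [0.0562 0.0594 0.0607]
237 1 197 [0.00739185 0.02470383] 0.0229 0.027
237 -1 166 [ 0.0084233  -0.02592856] -0.0278 -0.0239
  floor u [-0.035  -0.0004  0.0334] v [-0.0812 -0.0696 -0.0099  0.0599  0.0605]
  rear v [0.0564 0.0594 0.0606]
238 1 196 [0.02478804 0.02471155] 0.0221 0.0277
238 -1 167 [ 0.02543829 -0.0259277 ] -0.0286 -0.0232
  floor u [-0.0357 -0.0004  0.0324] v [-0.0809 -0.0701 -0.0099  0.0601  0.0607]
  rear v [0.0563 0.0593 0.0608]
```

```bash
python3 -m creep '200 0 0 -50 0 0 0; 200 -14 23 -100 0 0 0; 200 -14 23 -150 0 0 0; 200 -14 23 -200 0 0 0; 200 -14 23 -225 0 0 0'; python3 - <<'E'
from h import *
p,d=read_camera("scene");cv2.imwrite("pics/s2.png",cv2.resize(p[150:320,130:330],None,fx=4,fy=3.5))
delta([.434,.127,.25],236.6)
E
```

```text
time: 5.65
eef_pos: [0.4508, -0.0199, 0.2543]
tool_rot: [0.004, -0.345, 0.939, -0.002]
ft_force: [1.4, -0.2, -1.0]
grip_width: 0.391
t 5.7 eef [ 0.4527 -0.0204  0.2592] xhead -139.7 F [ 1.4 -0.8  3.3] grip 0.4 j [-0.17 -0.15  1.54  0.    1.73 -2.44]
shift [-81.  124.6   8.5] turn [ -0.8   0.5 -16.3]
```

View pics/s2.png

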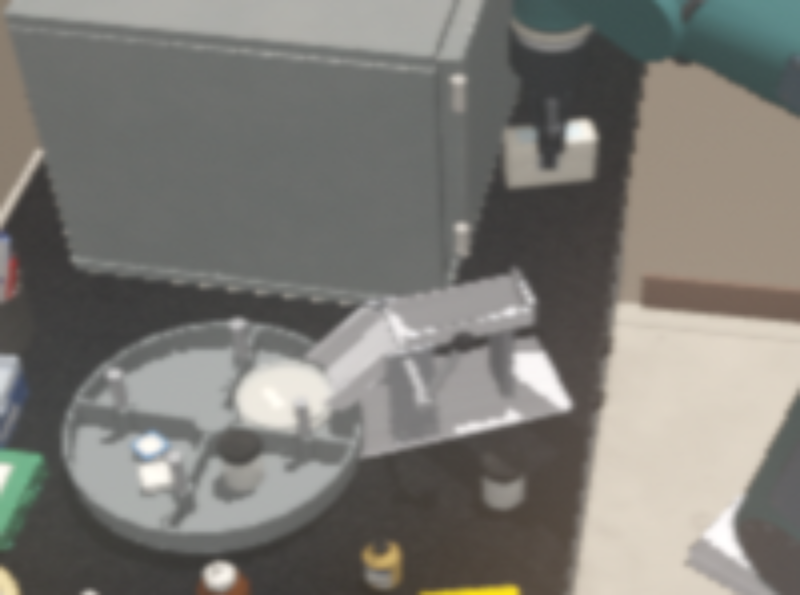

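```bash
python3 - <<'E'
from h import *
delta([.39,.045,.255],236.6)
E
```

```text
t 5.7 eef [ 0.4527 -0.0204  0.2592] xhead -139.7 F [ 1.4 -0.8  3.3] grip 0.4 j [-0.17 -0.15  1.54  0.    1.73 -2.44]
shift [ 5.6 90.4  2.9] turn [ -0.8   0.5 -16.3]
```

```bash
python3 -m creep '200 5 50 3 0 0 0; 200 5 90 3 -0.8 0.5 -8; 200 5 90 3 -0.8 0.5 -16; 200 5 90 3 -0.8 0.5 -16'; python3 - <<'E'
from h import *
delta([.4362,.129,.25],236.6)
E
```

```text
time: 6.1
eef_pos: [0.39, 0.0501, 0.2542]
tool_rot: [-0.001, -0.47, 0.883, -0.001]
ft_force: [-0.2, -0.2, -1.6]
grip_width: 0.398
t 6.1 eef [0.39   0.0501 0.2542] xhead -123.9 F [-0.2 -0.2 -1.6] grip 0.4 j [-0.01 -0.27  1.66 -0.    1.76 -2.56]
shift [-91.2   5.7   4. ] turn [-0.1 -0.1 -0.5]
```

```bash
python3 -m creep '200 -45 3 4 0 0 0; 200 -91 6 4 0 0 0; 200 -91 6 4 0 0 -0.5; 200 -91 6 4 0 0 -0.5'; python3 - <<'E'
from h import *
i=camera_info("wrist");p,d=read_camera("wrist");cv2.imwrite("pics/w3.png",p)
np.savez("w3.npz",p=p,d=d,**i)
X=wworld(d,np.ones(d.shape,bool),i)
c=np.array([.4362,.1290]);A=np.radians(236.6);y=np.array([np.cos(A),np.sin(A)]);x=np.array([y[1],-y[0]])
u=(X[:,:2]-c)@x;v=(X[:,:2]-c)@y
m=(X[:,2]>.149)&(X[:,2]<.158)&(abs(u)<.04)&(v>-.05)&(v<.055)
for s in(1,-1):
    k=m&(u*s>.012);print(s,k.sum(),np.polyfit(v[k],u[k],1) if k.sum()>9 else "")
m=(X[:,2]>.157)&(X[:,2]<.168)&(abs(u)<.02)&(v>.03)&(v<.1);print("rear",np.percentile(v[m],[2,50,98]))
m=(X[:,2]>.23)&(X[:,2]<.30)&(abs(u)<.04)&(abs(v)<.07);T=X[m]
print("carton",m.sum(),np.percentile(u[m],[1,50,99]),np.percentile(v[m],[1,50,99]))
delta([.4362,.129,.162],236.6)
E
```

```text
time: 6.5
eef_pos: [0.4359, 0.1289, 0.2485]
tool_rot: [-0.002, -0.475, 0.88, -0.001]
ft_force: [0.1, -0.6, -1.8]
grip_width: 0.393
1 319 [-0.01458159  0.02612504]
-1 157 [-0.00580635 -0.02485263]
rear [0.0591362  0.06129867 0.0626042 ]
carton 15752 [-0.03389149 -0.00059827  0.03486712] [-0.03002842  0.01147309  0.04376186]
t 6.55 eef [0.4357 0.1283 0.2489] xhead -123.4 F [ 0.3  0.6 -1.2] grip 0.39 j [ 0.16 -0.13  1.55 -0.    1.72 -2.4 ]
shift [-1.3 -0.  86.9] turn [-0.  -0.3 -0. ]
```

View pics/w3.png

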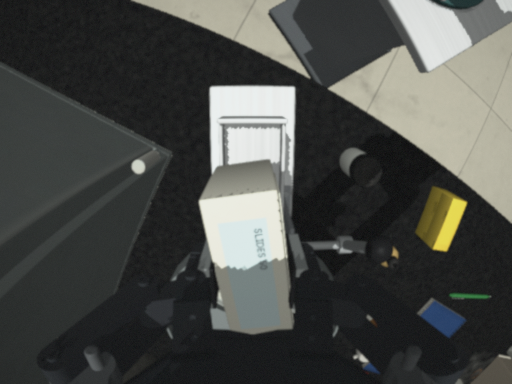

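```bash
python3 - <<'E'
from h import *
z=np.load("w3.npz");i={k:z[k] for k in["K","R","t"]}
X=wworld(z["d"],np.ones(z["d"].shape,bool),i)
c=np.array([.4359,.1287]);A=np.radians(236.6);y=np.array([np.cos(A),np.sin(A)]);x=np.array([y[1],-y[0]])
u=(X[:,:2]-c)@x;v=(X[:,:2]-c)@y;w=X[:,2]
m=(abs(w-.283)<.006)&(abs(u)<.03)&(abs(v)<.06)
print(m.sum(),np.median(w[m]))
for lo in np.arange(-.03,.05,.01):
    k=m&(v>lo)&(v<lo+.01)
    if k.sum()>20: print(round(lo,3),np.percentile(u[k],[1,50,99]).round(4),np.median(w[k]).round(4))
m=(w>.21)&(w<.275)&(abs(u)<.03)&(v>.02)&(v<.06);print("end",m.sum(),np.polyfit(u[m],v[m],1),np.percentile(v[m],[5,50,95]))
E
```

```text
11415 0.28098813702729825
-0.03 [-0.0114  0.0045  0.0206] 0.2808
-0.02 [-0.017   0.0025  0.0192] 0.2809
-0.01 [-0.0175  0.0014  0.0191] 0.2811
0.0 [-0.028   0.0001  0.0279] 0.2811
0.01 [-0.0221 -0.0008  0.0235] 0.2811
0.02 [-0.0187 -0.0024  0.0132] 0.2811
0.03 [-0.0203 -0.0043  0.0119] 0.2809
0.04 [-0.014   0.0021  0.0111] 0.2804
end 1774 [0.14029149 0.04222806] [0.0395183  0.04158823 0.04349216]
```

```bash
python3 -m creep '200 -1 0 20 0 0 8; 200 -1 0 45 0 0 8; 200 -1 0 45 0 0 8'; python3 - <<'E'
from h import *
i=camera_info("wrist");p,d=read_camera("wrist");cv2.imwrite("pics/w4.png",p)
X=wworld(d,np.ones(d.shape,bool),i)
c=np.array([.4362,.1290]);A=np.radians(236.6);y=np.array([np.cos(A),np.sin(A)]);x=np.array([y[1],-y[0]])
u=(X[:,:2]-c)@x;v=(X[:,:2]-c)@y;w=X[:,2]
z=get_obs()["eef_pos"][2]
m=(abs(w-z-.032)<.006)&(abs(u)<.03)&(abs(v)<.06)
for lo in np.arange(-.04,.05,.01):
    k=m&(v>lo)&(v<lo+.01)
    if k.sum()>20: print(round(lo,3),np.percentile(u[k],[1,50,99]).round(4),np.median(w[k]).round(4))
k=(w>.149)&(w<.158)&(abs(u)<.04)&(v>-.0)&(v<.055)
for s in(1,-1):
    q=k&(u*s>.021);print("side",s,q.sum(),np.median(u[q]),np.polyfit(v[q],u[q],1))
m=(w>z-.02)&(w<z+.025)&(abs(u)<.03)&(v>.02)&(v<.06);print("end",m.sum(),np.polyfit(u[m],v[m],1),np.percentile(v[m],[5,50,95]))
delta([.4362,.129,.163],228.6)
E
```

```text
time: 6.85
eef_pos: [0.4337, 0.1272, 0.2003]
tool_rot: [-0.006, -0.411, 0.912, -0.001]
ft_force: [-1.0, -0.4, -2.1]
grip_width: 0.392
-0.04 [-0.0072 -0.0011  0.016 ] 0.2319
-0.03 [-0.0136  0.0027  0.0176] 0.2325
-0.02 [-0.0138  0.0022  0.0177] 0.2326
-0.01 [-0.0178  0.0018  0.0192] 0.2328
0.0 [-0.0165  0.0043  0.0285] 0.2329
0.01 [-0.0261 -0.0004  0.0244] 0.233
0.02 [-0.0139  0.0023  0.0176] 0.2331
0.03 [-0.0141  0.0022  0.0177] 0.233
0.04 [-0.014   0.0022  0.0178] 0.2327
side 1 376 0.02588463580993753 [-0.00093129  0.02594597]
side -1 202 -0.024714121348397827 [ 0.02584323 -0.02590866]
end 1655 [-0.00314659  0.04482623] [0.04441139 0.04483493 0.04519226]
t 6.9 eef [0.4348 0.1275 0.2024] xhead -131.5 F [ 0.7 -0.8 -1.1] grip 0.39 j [ 0.16 -0.12  1.63 -0.    1.64 -2.25]
shift [-2.3 -0.1 39.4] turn [ 0.1 -0.4 -0.1]
```

View pics/w4.png

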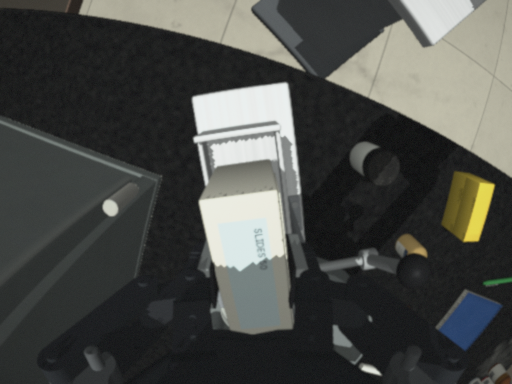

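```bash
python3 -m creep '200 -2 0 20 0 0 0; 200 -2 0 36 0 0 0; 200 -2 0 39 0 0 0; 200 -2 0 39 0 0 0' && python3 -m creep '100 0 0 0 0 0 0; 0 0 0 0 0 0 0; 0 0 0 0 0 0 0; 0 0 0 0 0 0 0; 0 0 0 0 0 0 0' ; python3 - <<'E'
from h import *
delta([.4362,.129,.30],228.6)
E
```

```text
time: 7.3
eef_pos: [0.4362, 0.1284, 0.1644]
tool_rot: [-0.003, -0.41, 0.912, -0.001]
ft_force: [-0.9, -0.7, -1.6]
grip_width: 0.393
time: 7.8
eef_pos: [0.4363, 0.1285, 0.1647]
tool_rot: [-0.003, -0.41, 0.912, -0.001]
ft_force: [0.4, 0.6, 0.6]
grip_width: 0.999
t 7.8 eef [0.4363 0.1285 0.1647] xhead -131.5 F [0.4 0.6 0.6] grip 1.0 j [ 0.16 -0.1   1.69 -0.    1.56 -2.25]
shift [   0.6    0.5 -135.3] turn [ 0.  -0.4 -0.1]
```

```bash
python3 -m creep '0 0 0 -30 0 0 0; 0 0 0 -75 0 0 0; 0 0 0 -125 0 0 0; 0 0 0 -155 0 0 0; 0 0 0 -155 0 0 0' ; python3 - <<'E'
from h import *
i=camera_info("wrist");p,d=read_camera("wrist");cv2.imwrite("pics/w5.png",p)
X=wworld(d,np.ones(d.shape,bool),i)
c=np.array([.4362,.1290]);A=np.radians(236.6);y=np.array([np.cos(A),np.sin(A)]);x=np.array([y[1],-y[0]])
u=(X[:,:2]-c)@x;v=(X[:,:2]-c)@y;w=X[:,2]
m=(abs(w-.194)<.008)&(abs(u)<.04)&(abs(v)<.09);T=np.c_[u,v][m]*1000
print(len(T),np.median(w[m]),cv2.minAreaRect(T.astype(np.float32)))
delta([.40,.30,.30],228.6)
E
```

```text
time: 8.3
eef_pos: [0.4388, 0.1296, 0.3258]
tool_rot: [0.002, -0.41, 0.912, -0.003]
ft_force: [0.3, -1.0, -0.2]
grip_width: 1.002
2758 0.1917966043910458 ((0.6002559661865234, 1.1473579406738281), (81.36518859863281, 32.660518646240234), 81.03390502929688)
t 8.35 eef [0.438  0.1294 0.3226] xhead -131.5 F [0.6 0.2 0. ] grip 1.0 j [ 0.17 -0.12  1.4  -0.    1.87 -2.25]
shift [-102.5  141.7   21.9] turn [-0.2 -0.1 -0.1]
```

View pics/w5.png

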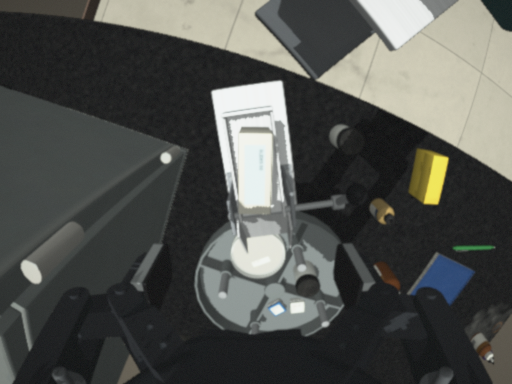

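```bash
python3 - <<'E'
from h import *
delta([.4353,.1284,.164],227.6)
E
```

```text
t 8.35 eef [0.438  0.1294 0.3226] xhead -131.5 F [0.6 0.2 0. ] grip 1.0 j [ 0.17 -0.12  1.4  -0.    1.87 -2.25]
shift [  2.2   1.9 158.6] turn [-0.2 -0.1  0.9]
```

```bash
python3 -m creep '0 2 2 50 0 0 1; 0 2 2 95 0 0 1; 0 2 2 135 0 0 1; 0 2 2 158 0 0 1; 0 2 2 158 0 0 1' && python3 -m creep '160 0 0 0 0 0 0; 160 0 0 0 0 0 0; 160 0 0 0 0 0 0; 160 0 0 0 0 0 0; 160 0 0 0 0 0 0' ; python3 -m creep '160 0 0 0 0 0 0; 160 0 0 0 0 0 0;160 0 0 -2 0 0 -4; 160 0 0 -2 0 0 -8; 160 0 0 -2 0 0 -8' ; python3 - <<'E'
from h import *
i=camera_info("wrist");p,d=read_camera("wrist");cv2.imwrite("pics/w6.png",p)
X=wworld(d,np.ones(d.shape,bool),i)
c=np.array([.4362,.1290]);A=np.radians(236.6);y=np.array([np.cos(A),np.sin(A)]);x=np.array([y[1],-y[0]])
u=(X[:,:2]-c)@x;v=(X[:,:2]-c)@y;w=X[:,2]
m=(abs(w-.195)<.006)&(abs(u)<.03)&(abs(v)<.06);print(np.median(w[m]))
for lo in np.arange(-.04,.05,.01):
    k=m&(v>lo)&(v<lo+.01)
    if k.sum()>20: print(round(lo,3),np.percentile(u[k],[1,50,99]).round(4),np.median(w[k]).round(4))
delta([.4353,.1284,.162],236.6)
E
```

```text
time: 8.85
eef_pos: [0.4313, 0.128, 0.1582]
tool_rot: [-0.006, -0.402, 0.915, -0.0]
ft_force: [0.0, -0.3, 0.2]
grip_width: 1.001
time: 9.35
eef_pos: [0.4327, 0.1279, 0.1599]
tool_rot: [-0.004, -0.402, 0.915, -0.001]
ft_force: [1.5, -1.3, 3.6]
grip_width: 0.377
time: 9.85
eef_pos: [0.4322, 0.128, 0.1614]
tool_rot: [-0.005, -0.465, 0.885, -0.001]
ft_force: [-0.7, 0.3, -1.5]
grip_width: 0.374
0.19337432482902253
-0.04 [-0.0036  0.0024  0.0078] 0.1931
-0.03 [-0.0127  0.0035  0.019 ] 0.1934
-0.02 [-0.0125  0.0033  0.0192] 0.1934
-0.01 [-0.0145  0.0034  0.0208] 0.1935
0.0 [-0.0242  0.0032  0.0282] 0.1935
0.01 [-0.0191  0.0033  0.0253] 0.1935
0.02 [-0.0122  0.004   0.0197] 0.1934
0.03 [-0.0119  0.0042  0.02  ] 0.1932
0.04 [-0.0115  0.0035  0.0201] 0.1925
t 9.9 eef [0.4323 0.128  0.1614] xhead -124.6 F [ 0.1  0.3 -1.3] grip 0.37 j [ 0.17 -0.1   1.7  -0.    1.56 -2.37]
shift [-2.1 -2.3 -0.7] turn [ 0.2 -0.5 -1.2]
```

```bash
python3 -m creep '160 0 -3 0 0 0 0; 160 0 -3 1 0 0 0; 100 0 -3 1 0 0 0; 0 0 -3 1 0 0 0; 0 0 -3 1 0 0 0' ; python3 -m creep '0 0 0 0 0 0 0; 0 0 0 -40 0 0 0; 0 0 0 -80 0 0 0; 0 0 0 -120 0 0 0; 0 0 0 -150 0 0 0';  python3 - <<'E'
from h import *
i=camera_info("wrist");p,d=read_camera("wrist");cv2.imwrite("pics/w7.png",p);np.savez("w7.npz",p=p,d=d,**i)
X=wworld(d,np.ones(d.shape,bool),i)
c=np.array([.4362,.1290]);A=np.radians(236.6);y=np.array([np.cos(A),np.sin(A)]);x=np.array([y[1],-y[0]])
u=(X[:,:2]-c)@x;v=(X[:,:2]-c)@y;w=X[:,2]
m=(abs(w-.194)<.008)&(abs(u)<.04)&(abs(v)<.09);T=np.c_[u,v][m]*1000
print(len(T),np.median(w[m]),cv2.minAreaRect(T.astype(np.float32)))
# pegs
r=np.hypot(X[:,0]-.57,X[:,1]-.334)
m=(r<.115)&(w>.096)&(w<.116);P=X[m]
for q in[(.65,.375),(.611,.254),(.53,.414),(.489,.294)]:
    k=np.hypot(P[:,0]-q[0],P[:,1]-q[1])<.02;print("peg",q,k.sum(),np.median(P[k],0).round(4) if k.any() else "")
delta([.45,.36,.30],207)
E
```

```text
time: 10.4
eef_pos: [0.4349, 0.1263, 0.1606]
tool_rot: [-0.005, -0.465, 0.885, -0.001]
ft_force: [0.8, -0.3, -0.6]
grip_width: 0.865
time: 10.9
eef_pos: [0.4364, 0.1273, 0.3137]
tool_rot: [-0.003, -0.465, 0.885, -0.001]
ft_force: [0.4, -0.1, -0.2]
grip_width: 1.002
2949 0.19177509496316145 ((0.31867027282714844, 0.7360877990722656), (81.62625122070312, 32.9324951171875), 89.17338562011719)
peg (0.65, 0.375) 0 
peg (0.611, 0.254) 95 [0.6096 0.252  0.1087]
peg (0.53, 0.414) 32 [0.5274 0.4098 0.1025]
peg (0.489, 0.294) 97 [0.4901 0.2906 0.1091]
t 10.95 eef [0.438  0.1275 0.3189] xhead -124.6 F [1.3 0.4 3.9] grip 1.0 j [ 0.16 -0.13  1.41 -0.    1.86 -2.38]
shift [-198.1  122.3   18.1] turn [-0.3  0.1 28.4]
```

View pics/w7.png

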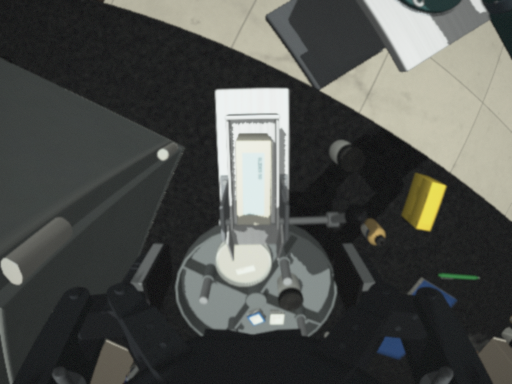

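```bash
python3 -m creep '0 -100 60 0 0 0 8; 0 -150 95 0 0 0 16; 0 -198 122 18 0 0 25; 0 -198 122 18 0 0 34; 0 -198 122 18 0 0 42'; python3 -m creep '0 0 0 0 0 0 43; 0 0 0 0 0 0 43; 0 0 0 0 0 0 43; 0 0 0 0 0 0 43; 0 0 0 0 0 0 43'; python3 - <<'E'
from h import *
delta([.52,.395,.26],117)
E
```

```text
time: 11.45
eef_pos: [0.45, 0.3591, 0.3003]
tool_rot: [0.002, -0.137, 0.991, -0.002]
ft_force: [0.5, -0.7, 0.7]
grip_width: 1.001
time: 11.95
eef_pos: [0.45, 0.3592, 0.2999]
tool_rot: [0.003, 0.236, 0.972, -0.001]
ft_force: [0.1, 0.3, -0.5]
grip_width: 0.999
t 11.95 eef [0.45   0.3592 0.2999] xhead 152.7 F [ 0.1  0.3 -0.5] grip 1.0 j [ 0.58  0.14  1.18 -0.01  1.82 -0.52]
shift [-45.6  63.9  40.2] turn [ 0.1  0.4 35.7]
```

```bash
python3 -m creep '0 -45 64 40 0 0 36; 0 -45 64 40 0 0 36; 0 -45 64 40 0 0 36; 0 -45 64 40 0 0 36; 0 -45 64 40 0 0 36'; python3 - <<'E'
from h import *
i=camera_info("wrist");p,d=read_camera("wrist");cv2.imwrite("pics/w8.png",p);np.savez("w8.npz",p=p,d=d,**i)
X=wworld(d,np.ones(d.shape,bool),i);w=X[:,2]
r=np.hypot(X[:,0]-.57,X[:,1]-.334)
m=(r<.115)&(w>.1)&(w<.116);P=X[m]
for q in[(.65,.375),(.611,.254),(.53,.414),(.489,.294)]:
    k=np.hypot(P[:,0]-q[0],P[:,1]-q[1])<.02;print("peg",q,k.sum(),np.median(P[k],0).round(4) if k.any() else "")
from scipy.optimize import least_squares
R=X[(abs(r-.137)<.012)&(w>.046)&(w<.058)]
s=least_squares(lambda p:np.hypot(R[:,0]-p[0],R[:,1]-p[1])-.1385,[.57,.334],loss="soft_l1",f_scale=.003);print("rim",len(R),s.x)
delta([.53,.414,.26],117)
E
```

```text
time: 12.45
eef_pos: [0.5197, 0.3955, 0.2588]
tool_rot: [0.003, 0.526, 0.851, -0.001]
ft_force: [-0.2, -1.1, 0.5]
grip_width: 0.998
peg (0.65, 0.375) 126 [0.649  0.3767 0.109 ]
peg (0.611, 0.254) 125 [0.6105 0.2573 0.1084]
peg (0.53, 0.414) 166 [0.5304 0.4163 0.1091]
peg (0.489, 0.294) 140 [0.4911 0.297  0.1089]
rim 1986 [0.57148391 0.33467952]
t 12.5 eef [0.5196 0.3955 0.2593] xhead 116.6 F [-0.   0.6  0. ] grip 1.0 j [ 0.57  0.32  1.04 -0.01  1.78  0.1 ]
shift [11.9 17.6 -0.8] turn [ 0.1  0.3 -0.4]
```

View pics/w8.png

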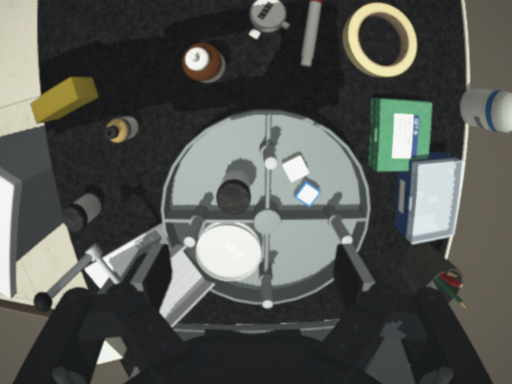

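```bash
python3 - <<'E'
from h import *
z=np.load("w8.npz");i={k:z[k] for k in["K","R","t"]}
for n,X in dict(p27=(.65,.377,.11),p297=(.611,.257,.11),p117=(.53,.416,.11),p207=(.491,.297,.11),e342=(.570+.075*.951,.335-.075*.309,.019)).items(): print(n,proj("wrist",np.array(X),i).round())
delta([.53,.4145,.26],117)
E
```

```text
p27 [[346. 239.]]
p297 [[268. 303.]]
p117 [[270. 162.]]
p207 [[190. 240.]]
e342 [[300. 243.]]
t 12.5 eef [0.5196 0.3955 0.2593] xhead 116.6 F [-0.   0.6  0. ] grip 1.0 j [ 0.57  0.32  1.04 -0.01  1.78  0.1 ]
shift [12.4 17.8 -0.8] turn [ 0.1  0.3 -0.4]
```

```bash
python3 -m creep '160 12 18 40 0 0 0; 160 12 18 90 0 0 0; 160 12 18 120 0 0 0; 160 12 18 120 0 0 0;160 12 18 120 0 0 0'; python3 - <<'E'
from h import *
i=camera_info("wrist");p,d=read_camera("wrist");cv2.imwrite("pics/w9.png",p)
delta([.53,.4145,.076],117)
E
```

```text
time: 13.0
eef_pos: [0.5309, 0.4137, 0.1394]
tool_rot: [0.003, 0.525, 0.851, -0.001]
ft_force: [0.1, -0.2, 0.4]
grip_width: 0.373
t 13.05 eef [0.5318 0.4143 0.1417] xhead 116.6 F [ 0.2  0.4 -0.1] grip 0.37 j [ 0.58  0.39  1.18 -0.01  1.56  0.12]
shift [ 1.3 -1.9 65.7] turn [ 0.3  0.3 -0.4]
```

View pics/w9.png

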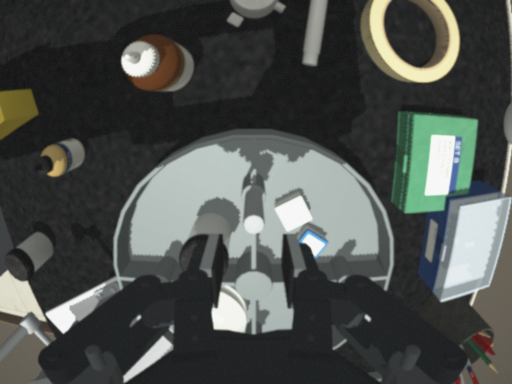

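```bash
python3 -m creep '160 0 -1 40 0 0 0; 160 0 -1 64 0 0 0; 160 0 -1 64 0 0 0'; python3 -m creep '160 -1 12 0 0 0 8; 160 -4 25 0 0 0 16; 160 -8 37 0 0 0 24; 160 -14 48 0 0 0 32; 160 -21 58 0 0 0 40'; python3 - <<'E'
from h import *
delta([.57+.09*np.cos(np.radians(76)),.335+.09*np.sin(np.radians(76)),.077],76)
E
```

```text
time: 13.35
eef_pos: [0.5306, 0.4132, 0.0766]
tool_rot: [0.003, 0.525, 0.851, -0.0]
ft_force: [-0.4, -0.6, -0.8]
grip_width: 0.374
time: 13.85
eef_pos: [0.5931, 0.4215, 0.081]
tool_rot: [0.003, 0.786, 0.618, 0.003]
ft_force: [-1.9, -1.4, -0.8]
grip_width: 0.368
t 13.85 eef [0.5931 0.4215 0.081 ] xhead 76.3 F [-1.9 -1.4 -0.8] grip 0.37 j [ 0.54  0.54  1.09 -0.01  1.5   0.78]
shift [ 0.5 -1.5  4. ] turn [ 0.5 -0.   0.3]
```

```bash
python3 -m creep '160 -1 12 3 0 0 8; 160 -3 25 3 0 0 16; 160 -5 31 3 0 0 20; 160 -5 31 3 0 0 20'; python3 -m creep '140 0 -4 0 0 0 0; 140 0 -6 -50 0 0 0; 140 0 -6 -100 0 0 0; 140 0 -6 -130 0 0 0; 140 0 -6 -150 0 0 0'; python3 - <<'E'
from h import *
i=camera_info("wrist");p,d=read_camera("wrist");cv2.imwrite("pics/w10.png",p)
X=wworld(d,np.ones(d.shape,bool),i);w=X[:,2]
r=np.hypot(X[:,0]-.57,X[:,1]-.335);a=np.degrees(np.arctan2(X[:,1]-.335,X[:,0]-.57))%360
m=(abs(r-.09)<.012)&(w>.1)&(w<.116)
h,e=np.histogram(a[m],bins=72,range=(0,360));print([(e[k],h[k]) for k in np.nonzero(h>15)[0]])
P=X[m];aa=a[m]
for c in range(0,360,30):
    k=(aa>=c)&(aa<c+30)
    if k.sum()>20: print(c,k.sum(),np.median(aa[k]).round(1),np.median(P[k],0).round(4))
delta([.48,.37,.23],152)
E
```

```text
time: 14.25
eef_pos: [0.6246, 0.4097, 0.0828]
tool_rot: [0.003, 0.882, 0.472, 0.007]
ft_force: [0.2, -0.2, -0.2]
grip_width: 0.373
time: 14.75
eef_pos: [0.6178, 0.4141, 0.2404]
tool_rot: [0.002, 0.881, 0.473, 0.012]
ft_force: [-0.3, 0.1, -0.5]
grip_width: 0.45
[(np.float64(55.0), np.int64(120)), (np.float64(60.0), np.int64(50)), (np.float64(140.0), np.int64(25)), (np.float64(145.0), np.int64(83)), (np.float64(150.0), np.int64(16)), (np.float64(235.0), np.int64(43)), (np.float64(240.0), np.int64(64)), (np.float64(325.0), np.int64(40)), (np.float64(330.0), np.int64(98))]
30 126 57.5 [0.6198 0.4127 0.1089]
60 50 61.1 [0.6141 0.4157 0.1088]
120 108 146.5 [0.4972 0.3833 0.108 ]
210 43 238.6 [0.5244 0.2627 0.1084]
240 66 242.3 [0.5301 0.2582 0.1083]
300 40 328.5 [0.6472 0.2869 0.1093]
330 98 332.8 [0.6504 0.2937 0.1085]
t 14.8 eef [0.6186 0.4144 0.2435] xhead 56.4 F [-0.1 -0.5  3.1] grip 0.45 j [ 0.52  0.52  0.8  -0.01  1.79  1.1 ]
shift [-113.9  -91.     9.4] turn [  1.8  -0.2 -95.6]
```

View pics/w10.png

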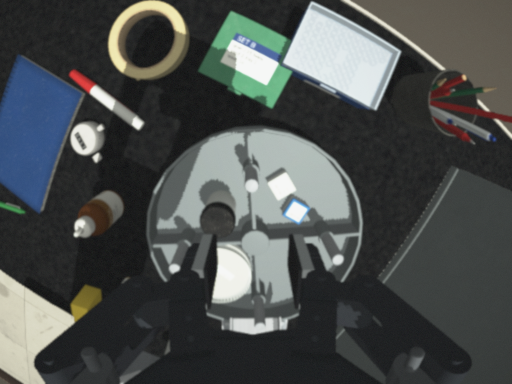

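```bash
python3 -m creep '140 -114 -91 10 0 0 -9; 140 -114 -91 10 0 0 -18; 140 -114 -91 10 0 0 -27; 140 -114 -91 10 0 0 -36; 140 -114 -91 10 0 0 -44'; python3 -m creep '140 0 0 0 0 0 -9; 140 0 0 0 0 0 -18; 140 0 0 0 0 0 -27; 140 0 0 0 0 0 -36; 140 0 0 0 0 0 -44'; python3 - <<'E'
from h import *
delta([.495,.381,.15],149)
E
```

```text
time: 15.3
eef_pos: [0.4776, 0.3698, 0.2298]
tool_rot: [0.007, 0.644, 0.764, 0.012]
ft_force: [1.9, 0.4, -0.1]
grip_width: 0.449
time: 15.8
eef_pos: [0.477, 0.3702, 0.2303]
tool_rot: [0.011, 0.32, 0.947, 0.009]
ft_force: [-0.1, 0.0, -0.5]
grip_width: 0.45
t 15.8 eef [0.477  0.3702 0.2303] xhead 142.6 F [-0.1  0.  -0.5] grip 0.45 j [ 0.57  0.19  1.26 -0.01  1.66 -0.35]
shift [-6.5 17.5 80.8] turn [ 1.4  1.  -6.3]
```

```bash
python3 -m creep '140 -6 18 20 0 0 -3; 140 -6 18 50 1.4 1 -6; 140 -6 18 81 1.4 1 -6; 140 -6 18 81 1.4 1 -6'; python3 - <<'E'
from h import *
i=camera_info("wrist");p,d=read_camera("wrist");cv2.imwrite("pics/w11.png",p)
X=wworld(d,np.ones(d.shape,bool),i);w=X[:,2]
m=(np.hypot(X[:,0]-.495,X[:,1]-.381)<.025)&(w>.102)&(w<.116);print(m.sum(),np.median(X[m],0),X[m].min(0),X[m].max(0))
delta([.495,.381,.077],149)
E
```

```text
time: 16.2
eef_pos: [0.4919, 0.3803, 0.1441]
tool_rot: [-0.004, 0.27, 0.963, -0.004]
ft_force: [0.6, -0.6, -1.7]
grip_width: 0.452
382 [0.49244185 0.38125854 0.10934247] [0.48669219 0.3736488  0.10200777] [0.50015598 0.38738083 0.11104859]
t 16.25 eef [0.4931 0.381  0.1473] xhead 148.7 F [-0.2  0.   0.1] grip 0.45 j [ 0.57  0.28  1.31  0.    1.55 -0.46]
shift [-1.9  1.4 70.3] turn [-0.3 -0.2 -0.3]
```

View pics/w11.png

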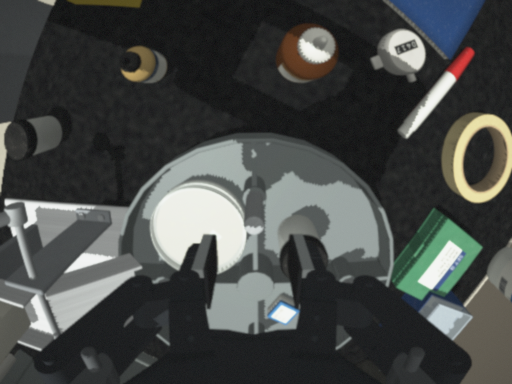

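```bash
python3 -m creep '165 0 0 30 0 0 0; 165 0 0 60 0 0 0; 165 0 0 60 0 0 0; 165 0 0 60 0 0 0'; python3 -m creep '165 -1 12 0 0 0 8; 165 -4 25 0 0 0 16; 165 -8 37 0 0 0 24; 165 -14 48 0 0 0 32; 165 -21 58 0 0 0 40'; python3 - <<'E'
from h import *
a=np.radians(101.8)
delta([.57+.09*np.cos(a),.335+.09*np.sin(a),.087],101.8)
E
```

```text
time: 16.65
eef_pos: [0.4932, 0.3814, 0.0894]
tool_rot: [-0.002, 0.269, 0.963, -0.001]
ft_force: [0.7, 1.7, 0.5]
grip_width: 0.356
time: 17.15
eef_pos: [0.5425, 0.4209, 0.093]
tool_rot: [0.0, 0.585, 0.811, -0.0]
ft_force: [-0.6, -2.4, -0.1]
grip_width: 0.355
t 17.15 eef [0.5425 0.4209 0.093 ] xhead 108.4 F [-0.6 -2.4 -0.1] grip 0.35 j [ 0.58  0.45  1.2  -0.    1.49  0.26]
shift [-0.8  9.3  6. ] turn [-0.   0.   6.6]
```

```bash
python3 -m creep '165 -1 9 5 0 0 6.6; 165 -1 9 5 0 0 6.6; 165 -1 9 5 0 0 6.6'; python3 -m creep '190 0 0 0 0 0 0; 210 0 0 0 0 0 0; 230 0 0 0 0 0 0; 255 0 0 0 0 0 0; 255 0 0 0 0 0 0'; python3 - <<'E'
from h import *
i=camera_info("wrist");p,d=read_camera("wrist");cv2.imwrite("pics/w12.png",p)
a=np.radians(101.8)
delta([.57+.09*np.cos(a),.335+.09*np.sin(a),.087],101.8)
E
```

```text
time: 17.45
eef_pos: [0.5523, 0.4235, 0.0908]
tool_rot: [0.001, 0.629, 0.777, 0.002]
ft_force: [-1.0, -0.2, -0.5]
grip_width: 0.35
time: 17.95
eef_pos: [0.5527, 0.4239, 0.0925]
tool_rot: [0.001, 0.629, 0.777, 0.003]
ft_force: [-1.2, -0.0, 5.2]
grip_width: 0.132
t 18.0 eef [0.5527 0.4239 0.0925] xhead 102.0 F [-1.2 -0.5  6.2] grip 0.14 j [0.57 0.46 1.18 0.   1.49 0.36]
shift [-0.6 -1.3  5.5] turn [ 0.3 -0.1  0.2]
```

View pics/w12.png

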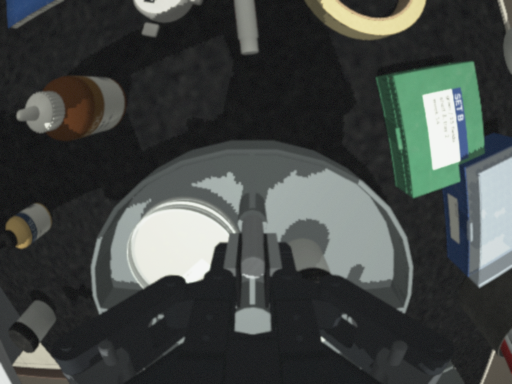

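```bash
python3 -m creep '200 0 0 0 0 0 0; 165 0 0 0 0 0 0; 165 0 0 0 0 0 0; 165 0 0 0 0 0 0'; python3 -m creep '165 0 0 -40 0 0 0; 165 0 0 -90 0 0 0; 165 0 0 -130 0 0 0; 165 0 0 -170 0 0 0; 165 0 0 -180 0 0 0'; python3 - <<'E'
from h import *
i=camera_info("wrist");p,d=read_camera("wrist");cv2.imwrite("pics/w13.png",p);np.savez("w13.npz",p=p,d=d,**i)
X=wworld(d,np.ones(d.shape,bool),i);w=X[:,2]
r=np.hypot(X[:,0]-.57,X[:,1]-.335);a=np.degrees(np.arctan2(X[:,1]-.335,X[:,0]-.57))%360
m=(abs(r-.09)<.014)&(w>.104)&(w<.116);C=[]
for c in (101.6,191.6,281.6,11.6):
    k=m&(abs((a-c+180)%360-180)<12)
    if k.sum()>20:
        q=(X[k].min(0)+X[k].max(0))/2; C.append(np.median(X[k],0));print(c,k.sum(),np.median(a[k]).round(1),C[-1].round(4),q.round(4))
C=np.array(C);print(C.mean(0))
delta([.48,.37,.27],102)
E
```

```text
time: 18.4
eef_pos: [0.5524, 0.4237, 0.0917]
tool_rot: [0.001, 0.629, 0.777, 0.002]
ft_force: [-1.1, -0.1, 0.5]
grip_width: 0.357
time: 18.9
eef_pos: [0.553, 0.424, 0.279]
tool_rot: [0.002, 0.629, 0.777, 0.008]
ft_force: [1.3, -0.3, 0.6]
grip_width: 0.356
101.6 130 100.7 [0.553  0.424  0.1092] [0.5531 0.4234 0.1075]
191.6 96 191.1 [0.4837 0.318  0.109 ] [0.4838 0.3167 0.1077]
281.6 87 283.0 [0.5901 0.2488 0.1089] [0.5902 0.2474 0.1075]
11.6 94 12.7 [0.6583 0.3548 0.1091] [0.659  0.3542 0.108 ]
[0.57126207 0.33640393 0.10904195]
t 18.95 eef [0.5529 0.424  0.2782] xhead 102.0 F [0.2 0.  2.2] grip 0.35 j [0.57 0.42 0.88 0.   1.83 0.36]
shift [-37.7 -82.7   6.8] turn [ 0.8 -0.3  0. ]
```

View pics/w13.png

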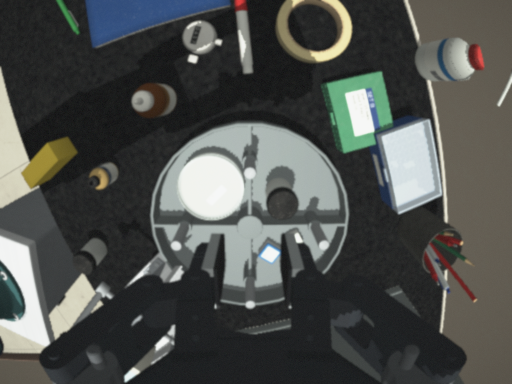

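```bash
python3 - <<'E'
from h import *
delta([.345,.165,.30],146.6)
E
```

```text
t 18.95 eef [0.5529 0.424  0.2782] xhead 102.0 F [0.2 0.  2.2] grip 0.35 j [0.57 0.42 0.88 0.   1.83 0.36]
shift [-209.9 -256.9  -26.6] turn [  0.9   0.  -44.6]
```

```bash
python3 -m creep '255 -30 -35 -25 0 0 -8; 255 -210 -257 -25 0 0 -17; 255 -210 -257 -25 0 0 -26; 255 -210 -257 -25 0 0 -35; 255 -210 -257 -25 0 0 -44'; python3 - <<'E'
from h import *
delta([.345,.165,.30],146.6)
E
```

```text
time: 19.45
eef_pos: [0.3992, 0.2329, 0.2961]
tool_rot: [0.003, 0.303, 0.953, 0.004]
ft_force: [0.9, -0.7, 0.7]
grip_width: -0.001
t 19.45 eef [0.3992 0.2329 0.2961] xhead 144.8 F [ 0.9 -0.7  0.7] grip -0.0 j [ 0.4  -0.12  1.45  0.    1.8  -0.55]
shift [  5.1 -86.7  -4.8] turn [ 0.6  0.2 -1.8]
```

```bash
python3 -m creep '255 5 -50 0 0 0 -1.8; 255 5 -87 0 0 0 -1.8; 255 5 -87 0 0 0 -1.8'; python3 - <<'E'
from h import *
i=camera_info("wrist");p,d=read_camera("wrist");cv2.imwrite("pics/w14.png",p);np.savez("w14.npz",p=p,d=d,**i)
X=wworld(d,np.ones(d.shape,bool),i);w=X[:,2]
m=(np.hypot(X[:,0]-.372,X[:,1]-.204)<.03)&(w>.197)&(w<.225);print("knob",m.sum(),np.median(X[m],0),X[m].min(0),X[m].max(0))
c=np.array([.4362,.1290]);A=np.radians(236.6);y=np.array([np.cos(A),np.sin(A)]);x=np.array([y[1],-y[0]])
u=(X[:,:2]-c)@x;v=(X[:,:2]-c)@y
m=(abs(w-.194)<.008)&(abs(u)<.04)&(abs(v)<.09);T=np.c_[u,v][m]*1000
print(len(T),np.median(w[m]),cv2.minAreaRect(T.astype(np.float32)))
delta([.350,.1705,.195],146.6)
E
```

```text
time: 19.75
eef_pos: [0.3422, 0.1622, 0.2936]
tool_rot: [0.003, 0.289, 0.957, 0.003]
ft_force: [0.7, 0.8, -0.2]
grip_width: 0.002
knob 560 [0.36750936 0.20343828 0.21625818] [0.35968549 0.19245471 0.20576452] [0.38100047 0.21429007 0.22109504]
471 0.19180493209407168 ((7.678046226501465, -23.474781036376953), (33.09339904785156, 19.479585647583008), 89.32633972167969)
t 19.8 eef [0.3437 0.1636 0.2937] xhead 146.4 F [0.1 0.6 0.6] grip -0.0 j [ 0.29 -0.31  1.6   0.    1.83 -0.69]
shift [-1.1  8.3 98.8] turn [ 0.6  0.2 -0.2]
```

View pics/w14.png

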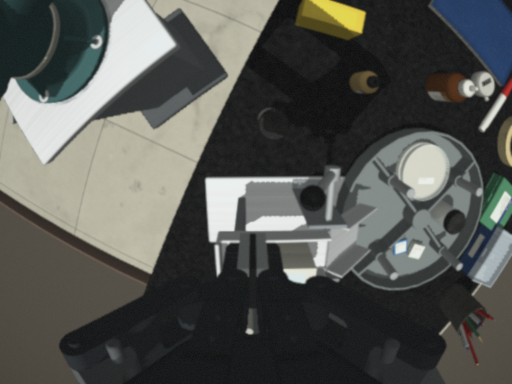

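```bash
python3 -m creep '255 0 8 40 0 0 0; 255 0 8 75 0 0 0; 255 0 8 97 0 0 0; 255 0 8 97 0 0 0'; python3 - <<'E'
from h import *
o=get_obs();y=np.array([-.551,-.835]);k=np.array([.370,.2035]);dd=o["eef_pos"][:2]-k;print("along +y",dd@y,"x",dd@np.array([-.835,.551]))
delta([.348,.170,.197],146.6)
E
```

```text
time: 20.2
eef_pos: [0.3467, 0.1707, 0.1915]
tool_rot: [-0.001, 0.288, 0.957, 0.001]
ft_force: [0.1, 0.0, -0.3]
grip_width: -0.003
along +y 0.04019390512269268 x 0.0013777241414803599
t 20.2 eef [0.3467 0.1707 0.1915] xhead 146.5 F [ 0.1  0.  -0.3] grip -0.0 j [ 0.31 -0.28  1.78  0.    1.64 -0.68]
shift [-1.4  0.1 -5.5] turn [ 0.1 -0.2 -0.1]
```

```bash
python3 -m creep '255 0 15 -3 0 0 0; 255 0 25 -3 0 0 0; 255 0 33 -3 0 0 0; 255 0 41 -3 0 0 0; 255 0 48 -3 0 0 0'; python3 - <<'E'
from h import *
i=camera_info("wrist");p,d=read_camera("wrist");cv2.imwrite("pics/w15.png",p)
delta([.348,.170,.197],146.6)
E
```

```text
time: 20.7
eef_pos: [0.3742, 0.2114, 0.1956]
tool_rot: [-0.001, 0.288, 0.958, 0.001]
ft_force: [-1.1, -2.2, 3.0]
grip_width: -0.004
t 20.75 eef [0.3746 0.2122 0.1952] xhead 146.5 F [-0.6 -2.3  2.6] grip 0.0 j [ 0.38 -0.17  1.69  0.    1.62 -0.61]
shift [ -1.1 -49.8  -1.9] turn [ 0.2 -0.2 -0.1]
```

View pics/w15.png

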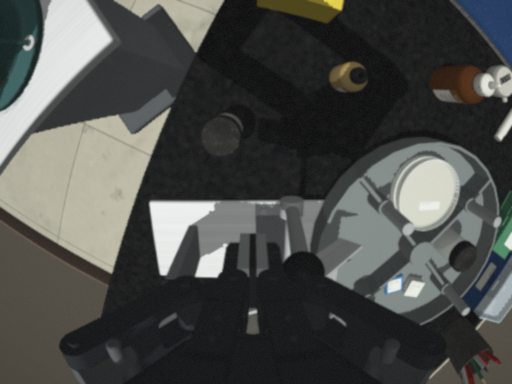

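```bash
python3 -m creep '255 0 8 0 0 0 0; 255 0 16 0 0 0 0; 255 0 24 0 0 0 0; 255 0 30 0 0 0 0; 255 0 36 0 0 0 0'; python3 -m creep '255 0 3 0 0 0 0; 255 0 3 0 0 0 0; 255 0 3 0 0 0 0; 255 0 3 0 0 0 0'; python3 - <<'E'
from h import *
p,d=read_camera("scene");cv2.imwrite("pics/s16.png",cv2.resize(p[170:340,120:330],None,fx=3.8,fy=3.5))
i=camera_info("wrist");p,d=read_camera("wrist");cv2.imwrite("pics/w16.png",p)
delta([.348,.170,.197],146.6)
E
```

```text
time: 21.25
eef_pos: [0.3943, 0.2424, 0.1943]
tool_rot: [-0.002, 0.288, 0.958, 0.001]
ft_force: [-1.1, -2.0, -0.8]
grip_width: -0.002
time: 21.65
eef_pos: [0.3958, 0.2448, 0.1943]
tool_rot: [-0.002, 0.288, 0.958, 0.001]
ft_force: [-2.2, -1.5, -1.0]
grip_width: -0.003
t 21.75 eef [0.3958 0.2448 0.1943] xhead 146.5 F [-0.  -0.8 -0.1] grip -0.0 j [ 0.43 -0.09  1.62  0.    1.61 -0.56]
shift [ -1.4 -88.7  -2.8] turn [ 0.1 -0.2 -0.1]
```

View pics/s16.png

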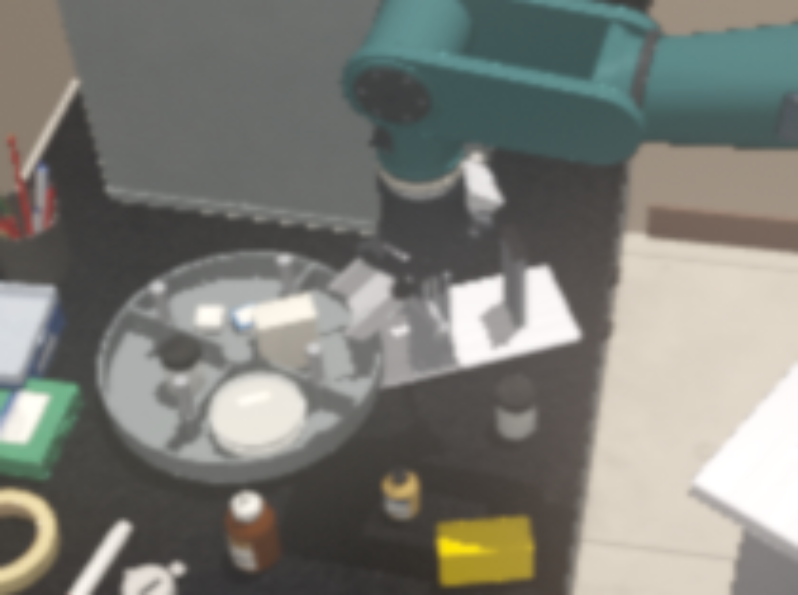

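View pics/w16.png

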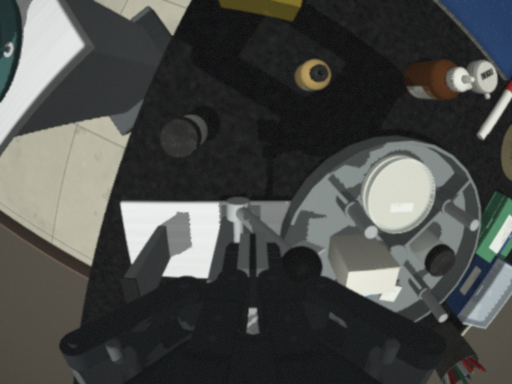

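```bash
python3 -m creep '255 0 -8 0 0 0 0; 255 0 -16 0 0 0 0; 255 0 -24 0 0 0 0; 255 0 -32 0 0 0 0; 255 0 -40 0 0 0 0'; python3 -m creep '255 0 -8 0 0 0 0; 255 0 -16 0 0 0 0; 255 0 -24 0 0 0 0; 255 0 -32 0 0 0 0; 255 0 -40 0 0 0 0';python3 -m creep '255 0 -10 0 0 0 0; 255 0 -30 0 0 0 0; 255 0 -50 -20 0 0 0; 255 0 -70 -60 0 0 0; 255 0 -70 -110 0 0 0';  python3 - <<'E'
from h import *
p,d=read_camera("scene");cv2.imwrite("pics/s17.png",cv2.resize(p[170:340,120:330],None,fx=3.8,fy=3.5))
i=camera_info("wrist");p,d=read_camera("wrist");cv2.imwrite("pics/w17.png",p)
delta([.33,.13,.30],146.6)
E
```

```text
time: 22.25
eef_pos: [0.3731, 0.2105, 0.1941]
tool_rot: [-0.002, 0.288, 0.958, 0.001]
ft_force: [-0.6, -0.3, -1.6]
grip_width: 0.0
time: 22.75
eef_pos: [0.3511, 0.177, 0.1944]
tool_rot: [-0.001, 0.288, 0.958, 0.002]
ft_force: [-0.3, -0.7, -1.0]
grip_width: -0.004
time: 23.25
eef_pos: [0.3104, 0.1166, 0.304]
tool_rot: [-0.003, 0.289, 0.957, 0.001]
ft_force: [0.9, -0.2, -0.0]
grip_width: -0.001
t 23.35 eef [0.3146 0.1181 0.3119] xhead 146.4 F [ 0.7  0.4 -0.5] grip -0.0 j [ 0.19 -0.41  1.64  0.01  1.9  -0.8 ]
shift [-6.2 18.2 12.2] turn [ 0.8  0.4 -0.2]
```

View pics/s17.png

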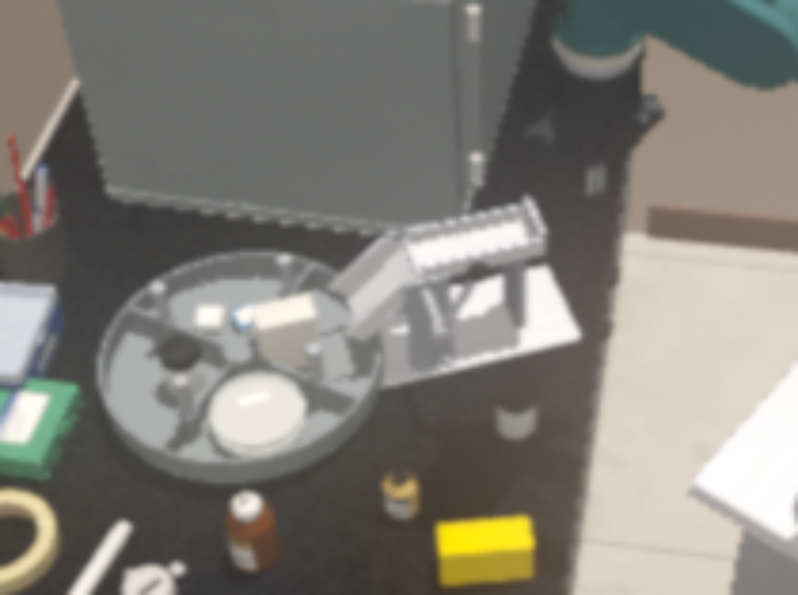

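View pics/w17.png

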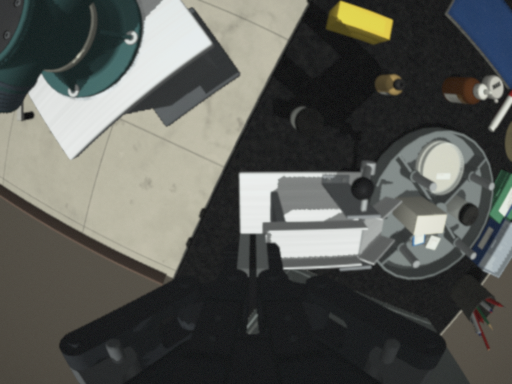

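```bash
python3 - <<'E'
from h import *
delta([.42,.30,.32],100)
E
python3 -m creep '255 0 50 0 0 0 8; 255 0 100 0 0 0 16; 255 0 150 0 0 0 24; 255 0 200 0 0 0 32; 255 0 205 0 0 0 40'
python3 - <<'E'
from h import *
i=camera_info("wrist");p,d=read_camera("wrist");cv2.imwrite("pics/w18.png",p);np.savez("w18.npz",p=p,d=d,**i)
X=wworld(d,np.ones(d.shape,bool),i);w=X[:,2]
a=np.radians(236.7);y=np.array([np.cos(a),np.sin(a)]);x=np.array([y[1],-y[0]]);o=np.array([.5705,.3355])
u=(X[:,:2]-o)@x;v=(X[:,:2]-o)@y
m=(np.hypot(u,v-.06)<.07)&(w>.055)&(w<.1)&(abs(u)<.055)
h,e=np.histogram(w[m],bins=15);print(list(zip(e.round(3),h)))
m=(np.hypot(u,v-.06)<.06)&(w>.072)&(w<.086);T=np.c_[u,v][m]*1000
print(cv2.minAreaRect(T.astype(np.float32)),np.median(w[m]))
A=np.c_[u[m],v[m],np.ones(m.sum())];print(np.linalg.lstsq(A,w[m],rcond=None)[0])
r=np.hypot(u,v);an=np.degrees(np.arctan2(v,u))%360
m=(abs(r-.09)<.014)&(w>.104)&(w<.116)
for c in (45,135,225,315):
    k=m&(abs(an-c)<12);print(c,k.sum(),np.median(an[k]) if k.any() else "", (np.median(u[k]),np.median(v[k])) if k.any() else "")
for n in ["small_bottle","dropper_bottle","case"]:
    for r in outline_of(n,"wrist")[:3]:
        P=wworld(d,r["region"],i);print(n,r["p"],r["at"],np.median(P,0).round(3),P[:,2].max().round(3))
E
```

```text
t 23.35 eef [0.3146 0.1181 0.3119] xhead 146.4 F [ 0.7  0.4 -0.5] grip -0.0 j [ 0.19 -0.41  1.64  0.01  1.9  -0.8 ]
shift [ 12.7 209.9  -5.3] turn [ 0.9  0.1 46.4]
time: 23.85
eef_pos: [0.4296, 0.2923, 0.312]
tool_rot: [0.002, 0.6, 0.8, 0.006]
ft_force: [0.0, -0.8, -0.6]
grip_width: 0.003
[(np.float64(0.055), np.int64(295)), (np.float64(0.058), np.int64(31)), (np.float64(0.061), np.int64(31)), (np.float64(0.064), np.int64(110)), (np.float64(0.067), np.int64(111)), (np.float64(0.07), np.int64(132)), (np.float64(0.073), np.int64(112)), (np.float64(0.076), np.int64(100)), (np.float64(0.079), np.int64(62)), (np.float64(0.082), np.int64(71)), (np.float64(0.085), np.int64(69)), (np.float64(0.088), np.int64(59)), (np.float64(0.091), np.int64(62)), (np.float64(0.094), np.int64(68)), (np.float64(0.097), np.int64(242))]
((-15.624767303466797, 71.72279357910156), (94.9141845703125, 83.78074645996094), 77.88170623779297) 0.07975411272662307
[-0.00219017  0.03159492  0.0775644 ]
45 106 45.47779614926874 (np.float64(0.06308960585696885), np.float64(0.06398530383089696))
135 78 135.15551649505002 (np.float64(-0.063099514255379), np.float64(0.0630709956561015))
225 79 225.03069449481816 (np.float64(-0.06284514466245329), np.float64(-0.06307066471181363))
315 101 315.71192797147467 (np.float64(0.06343753405673945), np.float64(-0.062125785559779066))
small_bottle 0.72 [202.5, 93.0] [0.347 0.356 0.047] 0.073
small_bottle 0.65 [192.6, 232.4] [0.387 0.213 0.153] 0.357
small_bottle 0.35 [350.6, 141.7] [0.566 0.35  0.024] 0.112
dropper_bottle 0.88 [277.3, 25.8] [0.414 0.469 0.069] 0.109
dropper_bottle 0.18 [349.5, 141.9] [0.567 0.35  0.023] 0.112
case 0.77 [163.3, 185.3] [0.326 0.217 0.06 ] 0.063
case 0.53 [351.6, 141.0] [0.566 0.35  0.023] 0.112
```

View pics/w18.png

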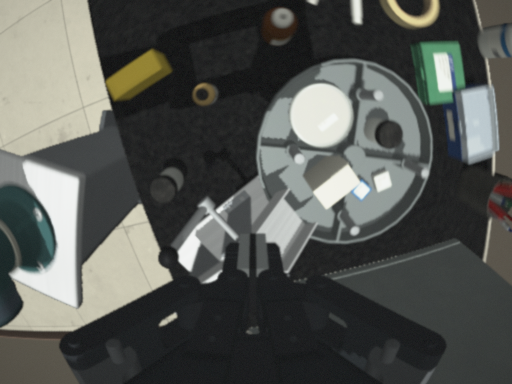

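```bash
python3 - <<'E'
from h import *
z=np.load("w18.npz");i={k:z[k] for k in["K","R","t"]};X=wworld(z["d"],np.ones(z["d"].shape,bool),i);w=X[:,2]
a=np.radians(236.7);y=np.array([np.cos(a),np.sin(a)]);x=np.array([y[1],-y[0]]);o=np.array([.5705,.3355])
u=(X[:,:2]-o)@x;v=(X[:,:2]-o)@y
m=(abs(u)<.045)&(v>-.01)&(v<.095)&(w>.094)&(w<.112)&(np.hypot(abs(u)-.063,v-.063)>.012);T=np.c_[u,v][m]*1000
print(m.sum(),cv2.minAreaRect(T.astype(np.float32)),cv2.boxPoints(cv2.minAreaRect(T.astype(np.float32))).round(),np.percentile(w[m],[5,50,95]))
A=np.c_[u[m],v[m],np.ones(m.sum())];print(np.linalg.lstsq(A,w[m],rcond=None)[0])
p=z["p"][90:260,220:440];cv2.imwrite("pics/w18z.png",cv2.resize(p,None,fx=3.5,fy=3.5,interpolation=2))
E
```

```text
1091 ((-1.0520038604736328, 47.252708435058594), (33.76164245605469, 59.93107604980469), 0.36490827798843384) [[-18.  77.]
 [-18.  17.]
 [ 16.  17.]
 [ 16.  77.]] [0.09773881 0.10060448 0.10183966]
[-0.0472677  -0.00901558  0.10085107]
```

View pics/w18z.png

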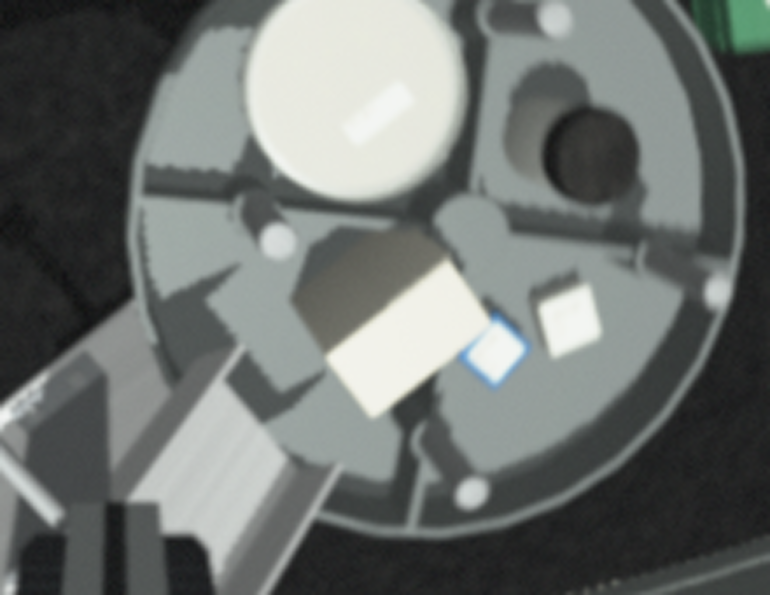

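```bash
python3 - <<'E'
from h import *
i=camera_info("wrist");p,d=read_camera("top")
X=tworld("top",d,np.ones(d.shape,bool));c=np.array([.4362,.1290]);a=np.radians(236.6);y=np.array([np.cos(a),np.sin(a)]);x=np.array([y[1],-y[0]])
u=(X[:,:2]-c)@x;v=(X[:,:2]-c)@y;m=(abs(u)<.018)&(abs(v)<.05)&(X[:,2]<.2)&(X[:,2]>.1);print("tray",m.sum(),np.polyfit(v[m],X[m,2],1) if m.sum()>9 else "")
z=np.load("w18.npz");o=get_obs();print(o["time"],o["ft_force"])
print(sign_off())
E
```

```text
tray 135 [0.02231263 0.13367122]
24.1 [ 0.55046657 -0.00377402  0.96711402]
the job is handed in; nothing more can be done
None
```

The job is done and handed in at 24.1 s of the 72 s. I laid the white carton (not the yellow look-alikes) in the tipping tray and let go of it. I turned the rotary tray about 105° clockwise by two of its pegs, then pushed the lever until the carton slid down the chute. I let the tray down by easing the lever back.

Last checks:
- **Carton:** it is in the empty compartment, fully inside. It stands on its small end (top at 101 mm, which matches floor plus its 82 mm length), not lying down.
- **Rotary tray:** the pegs put it within about 0.5° of squarely under the chute.
- **Tipping tray:** empty and back down, with its floor at 0.134 m. The fitted slope was 0.02 rad, within the measuring noise.
- **Bystanders:** the two bottles and the round case were found within about 1 cm of their first readings, consistent with view bias. The arm never touched them.
- **Robot:** clear of everything, wrist force about 1 N.

Two things did not go cleanly:
- **First placing:** the carton ended up about 9° crooked in the tray. I gripped it again, straightened it to within 1° and released it before tipping.
- **Joint 6:** it came within 0.01 rad of its range limit once, without passing it.

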